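# Fit the retaining ring on a tube mixer's spindle with spreading pliers

## Robot

A 6-joint arm with a two-finger parallel gripper is mounted at the origin on the work surface. World frame = base frame: x ahead of the robot, y to its left, z up, the work surface at z = 0. Lengths are in mm, angles in degrees, forces in N, time in s.
With the tool pointing down it reaches from about 350 to 850 mm from the base axis. Payload 8.1 kg.
Tool frame: the origin (TCP) lies midway between the tips of the shut fingers; the grasp point (between the pads) lies hold_point_z behind it (hold_point_z is the distance from the TCP to the grasp point, in mm); z points along the fingers, x is the direction in which the jaws open and shut, and the axes are right-handed (so a half turn about z gives the same grasp; the last joint's range is limited). The gripper opens to 85 mm and grips with 20 to 120 N. Pads are 22 mm wide; open, the fingers measure 114 mm over their backs; the gripper's body (76 mm by 85 mm) begins 54 mm behind the grasp point. The pads swing forward as they close: fully open they stand 13 mm farther back than shut.
Start: joints at [64.034, 7.471, 85.268, -0, 87.261, -4.893], TCP at [215.717, 559.885, 231.292] pointing down, gripper open.
Joint ranges: [-169.43, 169.43], [-51.17, 129.36], [1.28, 143.12], [-76.62, 256.62], [0, 156.53], [-152.29, 152.29]. Speed limits (degrees/s): [136.94, 136.94, 159.86, 180, 180, 180].

## Interface

Orientations are given as [roll, pitch, yaw] about the fixed x, y, z axes, in that order (R = Rz(yaw) Ry(pitch) Rx(roll)).
In Python, from bench import * gives the robot as it stands.
- The arm moves only by the shell command python3 -m pendant 'ROWS' [OPENING] [FORCE]. ROWS is JSON, a list that holds one entry, the list of rows, each a list of 4 numbers: the shift along the tool's x, y, z normalised to -1 to 1, where 1 is 0.02 m, then the turn about the tool's z normalised to -1 to 1, where 1 is 0.08 rad. A call has exactly 10 rows; each row shifts and turns the pose as measured when the row begins, along the tool's axes as they then stand; what a row does not reach is not made up. A row lasts 1/12 s, in which the tool goes at most 41.7 mm and 7.16 degrees, less where a joint would pass 70% of its speed; a pose out of reach is approached as far as the arm can. A call with a number of a shift or a turn outside -1 to 1 is refused whole. A call with a gripper value outside its range is refused whole. OPENING is the gripper's target within -1 to 1 (fully open at 1, half-way at 0, shut at -1), set as the call begins (- or left out, the last holds). The fingers move at their own pace and stop on an object; FORCE is the grip in N (left out, the last holds). Time passes only in rows, so rows that do not move let the fingers close, or fill a call up. It gives the time, the measured TCP pose, the force and the opening at its end, in the units of the state.
- sense(): the state, without advancing time (a new reading comes with each control period).
- snapshot(name): name is "side" or "top" or "wrist"; returns the picture (420x560x3 uint8, red, green, blue); there is no depth.
- calibration(name): a dict with "mtx" (3x3 intrinsics, pixels), "D" ([k1, k2, p1, p2, k3] as OpenCV has them; the pictures are not rectified), "world_to_cam" (4x4, takes a point from world to camera coordinates); the wrist camera has in their place "hand_eye" (4x4, takes a point from camera to tool coordinates, whose origin is the TCP and whose axes are the tool frame's). Camera axes: x right, y down, z forward; pixel columns grow to the right and rows downward; lengths in mm; the calibration is good to about 2 mm. A picture is of the moment at which its call begins: read the wrist's pose just before it. calibration takes no time and is no camera call.
- hand_in(): hands the job in, once; it reports no verdict.
The state is a dict: "time": time; "joint_pos": joint angles; "qd": joint speeds; "joint_efforts": joint torques, N m; "tool_pos": TCP position; "tcp_rot": TCP orientation; "ft_force": force on the tool from outside, world axes, zero at the start; "wrist_torque": the same for the moment, N m; "finger_gap": finger opening in mm.
Only numpy, scipy, OpenCV 4.12 (cv2) and the standard library are available. Lean on these libraries where they do the work, as an engineer would, in place of code of your own. Each camera call takes 0.05 s, during which the arm holds its last target.

## Task

The carousel of the tube mixer is back on its spindle and the brass-coloured retaining ring has been set loosely on the spindle nose. With the red-handled spreading pliers, spread the ring by its two notched ends and slide it down the spindle onto the thrust washer, then let it close so that it sits flat in its groove all the way round. Touch the ring only with the pliers, lay the pliers back down flat on the teal bench mat without dropping them, and do not disturb the tube rack, the spray bottle or the dishes.

Things in the scene. Friction and masses are not known exactly. Their poses are not given: they have to be found in the camera images.
- mixer: Tube mixer, fixed: white base 205 mm square, aluminium carousel plate 230 mm across with its top 76 mm above the bench, tube caps to 86 mm; in its middle an aluminium hub with a dark thrust washer 54 mm across on top, and the upright steel spindle. Origin: on the spindle axis at bench level, z up.
- groove (a point): Middle of the spindle's ring groove, on its axis, 116.75 mm above the bench; z up. Groove 39 mm across and 5.5 mm high, straight on the washer (washer top 2.75 mm below this point). Above it the land, 44 mm across, to 16.75 mm above this point, top edge chamfered 1.5 mm; above that the nose, 32 mm across, to 31.75 mm.
- ring_mid (a point): Centre of the brass-coloured retaining ring (flat, 4 mm thick, 53 mm across without its lugs), half-way through its thickness. It starts loose and level round the nose, on top of the land. x: the closed back is at +x, the gap with the two lugs at -x; y to its left; z up. Relaxed bore 38.6 mm: it cannot pass the land unless spread.
- ring: The same ring: origin on its axis at its underside, same axes. Each lug ends in a V notch open to the gap. A 6 mm pin in the bottom of a notch has its centre at x = -29, y = +14.3 or -14.3 mm (ring relaxed). The lugs' edges, at x = -34 and -23 mm, leave a gap 26 mm wide.
- ring_left (a joint): Opening of the ring's left (+y) arm, rad: 0 relaxed, about 0.02 closed in the groove, about 0.23 spread by fully squeezed pliers, when the pins stand at x = -27.4 mm in the ring's frame. Fully spread, the ring passes the land with its centre 2.5 to 6 mm (best 4) off the spindle axis towards its own +x: pins then best 23.4 mm short of the spindle axis.
- ring_right (a joint): The same for the right (-y) arm. Each arm is sprung shut with about 5 N at its notch when fully spread. Ring and spindle are lightly oiled.
- pliers_grip (a point): Red-handled spreading pliers, 180 mm long, about 150 g, lying flat on the mat: point on their midline between the middles of the handle sleeves, 9 mm above their underside. x towards the tips, y to their left, z up. Sleeves 18 mm tall, 11 mm thick, x from -62 to 16 mm; over both at this point 59 mm at rest (wider further back), 34 mm fully squeezed (faces parallel at about two thirds of the squeeze).
- pliers: The same pliers, same axes: origin between their two pivots (50 mm ahead of the grip point), at the underside. Two levers geared together; squeezing the sleeves spreads the tips. Each tip has a pin, 6 mm across, pointing 4.5 mm down from the jaw's flat underside; its end is 0.5 mm above the level of the sleeves' underside. Pins at x = 67.5 mm from this origin.
- pliers_left (a joint): Squeeze of the pliers' left lever, rad: 0 at rest (pin centres 17 mm apart), 0.25 fully squeezed against the stop (pin centres 51 mm apart); the pin spacing grows evenly with the squeeze.
- pliers_right (a joint): The same for the right lever. A return spring pushes each sleeve outwards with about 10 N at rest and 16 N fully squeezed, some 7 N more with the ring on the pins. Between parallel fingers the squeezed pliers creep 2 to 3 mm towards their tips.
- mat_mid (a point): Centre of the teal bench mat (250 mm along its x, 210 mm along its y, 2 mm thick, fixed on the bench), on its upper face; z up.
- tube_rack: Bystander: yellow test-tube rack 75 x 160 x 62 mm with tubes to 96 mm; origin under its centre.
- spray_bottle: Bystander: white squeeze bottle with a green band and spout, 68 mm across, 200 mm tall; origin under its centre.
- dish_stack: Bystander: stack of three round dishes, 90 mm across, 45 mm high; origin under its centre.

How it is judged:
By the outcome, as a careful person would: the job done as asked, in the order asked, and still so for the second after the job is handed in, with the robot touching nothing.
It also fails if it takes over 59 s, if anything falls off the work surface, if the arm or the gripper's body presses on something with over 40 N, if the wrist force passes 120 N, or if a joint passes its speed limit or range.

## Working session

There is one attempt and no reset: what is moved stays moved. The work goes in short steps, Python scripts to look and compute and a shell command to move; the robot and the scene stay as the last step left them, time stands still between calls to the robot, and variables do not carry over. Pictures are saved under pics/ and viewed, and the job is handed in when it is done.

```bash
ls; mkdir -p pics
python3 - <<'E'
from bench import *
import cv2
print(sense())
for n in ["side","top","wrist"]:
    im=snapshot(n); cv2.imwrite(f"pics/a_{n}.png",im[:,:,::-1]); print(n,calibration(n))
E
```

```text
pics
{'time': 0.0, 'joint_pos': array([ 6.40336897e+01,  7.51383285e+00,  8.53298384e+01, -6.35361488e-04,
        8.72635262e+01, -4.89464116e+00]), 'qd': array([-0.05050512, -0.00395019,  0.05550686, -0.09264745,  0.03944994,
       -0.10745009]), 'joint_efforts': array([ 7.88219004e-04, -5.69412410e+01, -5.00556958e+01, -3.47015430e-05,
        1.50467036e-02,  6.47454067e-05]), 'tool_pos': array([215.47172477, 559.37037197, 230.25239174]), 'tcp_rot': array([-1.79991486e+02,  1.06860698e-01,  6.89283697e+01]), 'ft_force': array([-0.22352934,  0.04786145, -0.09719854]), 'wrist_torque': array([-0.04789223,  0.03183269,  0.02049274]), 'finger_gap': 85.62339075186694}
side {'mtx': array([[483.94600212,   0.        , 274.63880297],
       [  0.        , 483.94600212, 212.49141075],
       [  0.        ,   0.        ,   1.        ]]), 'D': array([-0.1388734,  0.       ,  0.       ,  0.       ,  0.       ]), 'world_to_cam': array([[ 9.51539992e-01, -3.07220730e-01, -1.36772435e-02,
        -6.05499070e+02],
       [-1.74423030e-01, -5.02534037e-01, -8.46779870e-01,
         1.85523901e+0
[... 676 characters left out ...]
32999e+03],
       [ 0.00000000e+00,  0.00000000e+00,  0.00000000e+00,
         1.00000000e+00]])}
wrist {'mtx': array([[337.92449944,   0.        , 276.71331818],
       [  0.        , 337.92449944, 211.77323111],
       [  0.        ,   0.        ,   1.        ]]), 'D': array([-0.04048971,  0.        ,  0.        ,  0.        ,  0.        ]), 'hand_eye': array([[ 9.99999702e-01,  7.65091510e-04,  1.06814344e-04,
        -8.22831018e-01],
       [-7.66737162e-04,  9.66116658e-01,  2.58104660e-01,
        -6.46004732e+01],
       [ 9.42785672e-05, -2.58104665e-01,  9.66116956e-01,
        -1.42250084e+02],
       [ 0.00000000e+00,  0.00000000e+00,  0.00000000e+00,
         1.00000000e+00]])}
```

View pics/a_top.png

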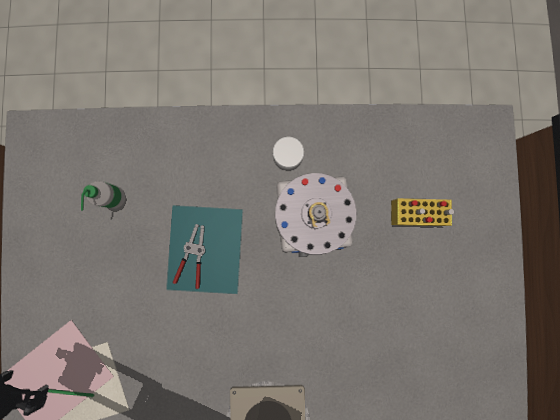

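View pics/a_side.png

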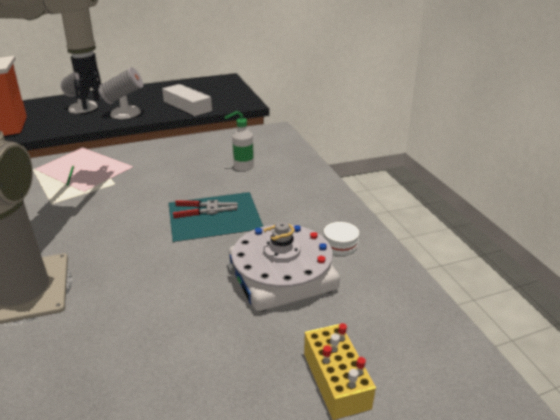

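View pics/a_wrist.png

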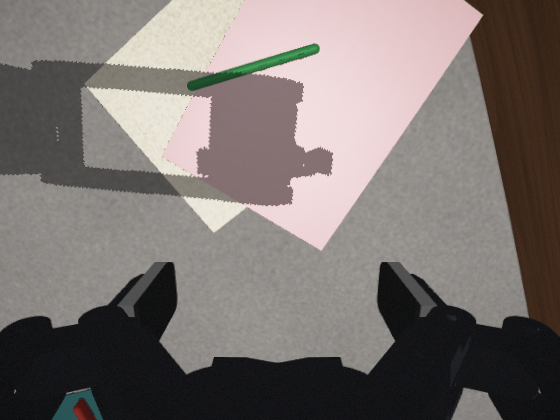

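Run:
```python
import bench
print([n for n in dir(bench) if not n.startswith('_')])
print(getattr(bench,'hold_point_z',None))
```

```text
['PlanningError', 'calibration', 'hand_in', 'hold_point_z', 'sense', 'snapshot']
18.700000000000003
```

Run:
```python
import cv2
im=cv2.imread("pics/a_top.png")
def crop(n,x,y,w,h,s):
    c=cv2.resize(im[y:y+h,x:x+w],None,fx=s,fy=s,interpolation=cv2.INTER_CUBIC); cv2.imwrite(n,c)
crop("pics/c1.png",160,200,100,100,6)
crop("pics/c2.png",270,165,100,100,6)
```

```text
(no output)
```

View pics/c1.png

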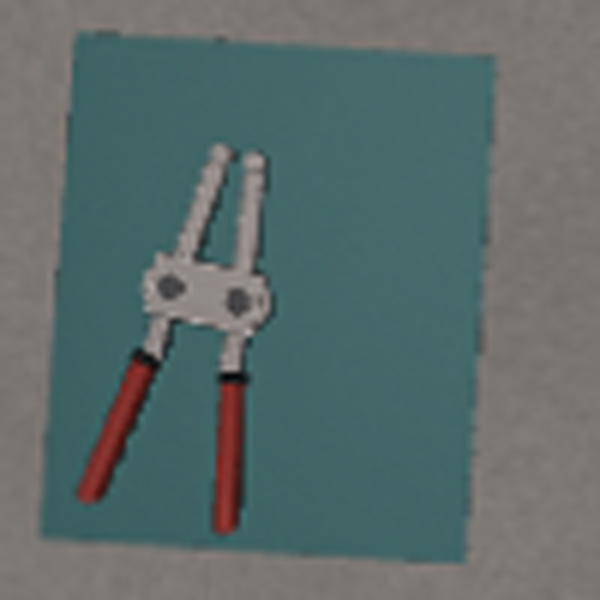

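View pics/c2.png

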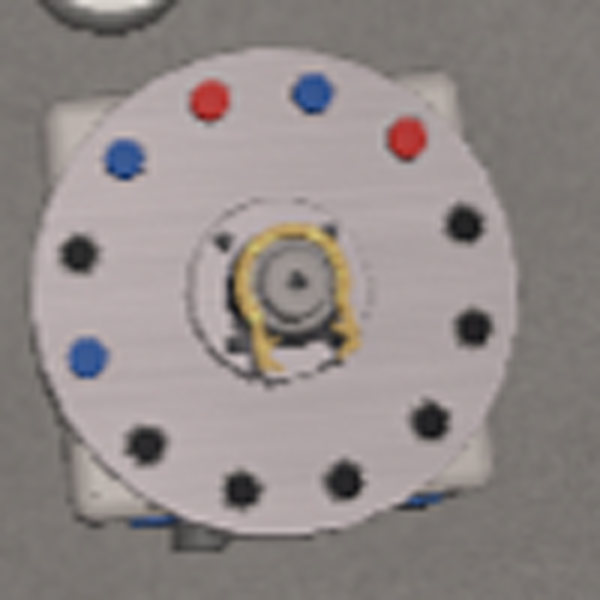

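```bash
cat > h.py <<'E'
import numpy as np, cv2
from bench import *
from scipy.spatial.transform import Rotation as Ro
def Rtool(s): return Ro.from_euler('xyz',s['tcp_rot'],degrees=True).as_matrix()
def cam(name,s=None):
    c=calibration(name)
    if name=='wrist':
        T=np.eye(4);T[:3,:3]=Rtool(s);T[:3,3]=s['tool_pos']
        M=np.linalg.inv(T@np.array(c['hand_eye']))
    else: M=np.array(c['world_to_cam'])
    return np.array(c['mtx']),np.array(c['D']),M
def back(C,uv,z):
    K,D,M=C
    p=cv2.undistortPoints(np.array(uv,float).reshape(-1,1,2),K,D).reshape(-1,2)
    z=np.broadcast_to(z,(len(p),))
    R=M[:3,:3];o=-R.T@M[:3,3]; out=[]
    for (x,y),zz in zip(p,z):
        d=R.T@np.array([x,y,1]); out.append(o+d*(zz-o[2])/d[2])
    return np.array(out)
def proj(C,P):
    K,D,M=C
    r,_=cv2.Rodrigues(M[:3,:3]); return cv2.projectPoints(np.array(P,float).reshape(-1,1,3),r,M[:3,3],K,D)[0].reshape(-1,2)
def un(pts,ox,oy,s): return (np.array(pts,float)+.5)/s-.5+[ox,oy]
E
python3 - <<'E'
from h import *
np.set_printoptions(precision=1,suppress=True)
C=cam('top')
p=back(C,un([(171,287),(238,301),(220,153),(254,161),(90,495),(225,528),(145,355),(232,378)],160,200,6),[22,22,14,14,18,18,18,18]);print("pliers",p)
print("mat",back(C,un([(75,33),(495,57),(40,540),(466,562)],160,200,6),2))
q=back(C,un([(297,281),(294,283),(270,365),(348,350),(294,228)],270,165,6),[148.5,135.5,135.5,135.5,135.5]);print("mix",q)
print(back(C,un([(33,290),(518,290),(275,48),(275,534)],270,165,6),76))
for a,b in [(0,1),(2,3)]:
  d=p[a]-p[b]; print(np.hypot(*d[:2]), np.degrees(np.arctan2(d[1],d[0]))-90)
m=(p[2]+p[3])/2-(p[4]+p[5])/2; print(m,np.degrees(np.arctan2(m[1],m[0])))
E
```

```text
pliers [[517.2 222.7  22. ]
 [510.  190.2  22. ]
 [582.  200.1  14. ]
 [577.9 183.4  14. ]
 [417.2 263.3  18. ]
 [400.4 197.9  18. ]
 [484.4 236.3  18. ]
 [472.6 194.   18. ]]
mat [[643.  274.4   2. ]
 [627.9  65.7   2. ]
 [393.6 292.    2. ]
 [379.8  82.8   2. ]]
mix [[ 609.  -145.   148.5]
 [ 608.9 -145.3  135.5]
 [ 572.9 -133.9  135.5]
 [ 579.  -168.5  135.5]
 [ 633.3 -145.9  135.5]]
[[ 610.9  -31.2   76. ]
 [ 607.3 -258.5   76. ]
 [ 723.1 -146.9   76. ]
 [ 495.8 -141.5   76. ]]
33.283506873184876 -12.56176286579391
17.16682918318308 -14.048510845534977
[171.2 -38.9  -4. ] -12.791520398293876
```

```bash
cat >> h.py <<'E'
def plan(target,yaw,N,tot=None,s=None):
    """rows (world translation spread evenly, turn evenly) from current measured pose"""
    s=s or sense(); p=np.array(s['tool_pos']); R=Rtool(s)
    y0=s['tcp_rot'][2]; dy=(yaw-y0+180)%360-180
    if tot is not None: dy=tot
    step=(np.array(target)-p)/N; rows=[]
    for i in range(N):
        # tool z points down: turn about tool z = -world yaw change
        a=-np.radians(dy)/N
        Ri=R@Ro.from_euler('z',a*i).as_matrix()
        rows.append([*(Ri.T@step/20),a/0.08])
    for i in range(0,N,10): print([[round(float(v),2) for v in r] for r in rows[i:i+10]])
def st():
    s=sense(); print('t',round(s['time'],2),'tcp',np.round(s['tool_pos'],1),'rpy',np.round(s['tcp_rot'],2),'F',np.round(s['ft_force'],1),'M',np.round(s['wrist_torque'],2),'gap',round(s['finger_gap'],1)); return s
E
python3 -c "
from h import *
plan([465,217,125],-102.8,40)
print(back(cam('top'),[(105,195),(288,152),(424,212)],[150,45,62]))"
```

```text
[[-0.29, 0.44, 0.13, 0.94], [-0.25, 0.47, 0.13, 0.94], [-0.22, 0.48, 0.13, 0.94], [-0.18, 0.5, 0.13, 0.94], [-0.14, 0.51, 0.13, 0.94], [-0.1, 0.52, 0.13, 0.94], [-0.07, 0.53, 0.13, 0.94], [-0.03, 0.53, 0.13, 0.94], [0.01, 0.53, 0.13, 0.94], [0.05, 0.53, 0.13, 0.94]]
[[0.09, 0.52, 0.13, 0.94], [0.13, 0.51, 0.13, 0.94], [0.17, 0.5, 0.13, 0.94], [0.21, 0.49, 0.13, 0.94], [0.24, 0.47, 0.13, 0.94], [0.28, 0.45, 0.13, 0.94], [0.31, 0.43, 0.13, 0.94], [0.34, 0.4, 0.13, 0.94], [0.37, 0.38, 0.13, 0.94], [0.4, 0.35, 0.13, 0.94]]
[[0.42, 0.32, 0.13, 0.94], [0.45, 0.29, 0.13, 0.94], [0.47, 0.25, 0.13, 0.94], [0.48, 0.22, 0.13, 0.94], [0.5, 0.18, 0.13, 0.94], [0.51, 0.14, 0.13, 0.94], [0.52, 0.1, 0.13, 0.94], [0.53, 0.06, 0.13, 0.94], [0.53, 0.02, 0.13, 0.94], [0.53, -0.02, 0.13, 0.94]]
[[0.53, -0.05, 0.13, 0.94], [0.52, -0.09, 0.13, 0.94], [0.51, -0.13, 0.13, 0.94], [0.5, -0.17, 0.13, 0.94], [0.49, -0.21, 0.13, 0.94], [0.47, -0.24, 0.13, 0.94], [0.45, -0.28, 0.13, 0.94], [0.43, -0.31, 0.13, 0.94], [0.4, -0.34, 0.13, 0.94], [0.38, -0.37, 0.13, 0.94]]
[[ 660.46396668  414.53622046  150.        ]
 [ 789.50389014  -72.18568719   45.        ]
 [ 607.46606857 -460.55553755   62.        ]]
```

```bash
python3 -c "
from h import *
plan([560,-154,205],-80,40)"
```

```text
[[-0.68, 0.72, 0.03, 0.81], [-0.63, 0.76, 0.03, 0.81], [-0.58, 0.8, 0.03, 0.81], [-0.52, 0.84, 0.03, 0.81], [-0.47, 0.87, 0.03, 0.81], [-0.41, 0.9, 0.03, 0.81], [-0.35, 0.93, 0.03, 0.81], [-0.29, 0.95, 0.03, 0.81], [-0.23, 0.96, 0.03, 0.81], [-0.17, 0.98, 0.03, 0.81]]
[[-0.1, 0.99, 0.03, 0.81], [-0.04, 0.99, 0.03, 0.81], [0.03, 0.99, 0.03, 0.81], [0.09, 0.99, 0.03, 0.81], [0.15, 0.98, 0.03, 0.81], [0.22, 0.97, 0.03, 0.81], [0.28, 0.95, 0.03, 0.81], [0.34, 0.93, 0.03, 0.81], [0.4, 0.91, 0.03, 0.81], [0.46, 0.88, 0.03, 0.81]]
[[0.51, 0.85, 0.03, 0.81], [0.57, 0.81, 0.03, 0.81], [0.62, 0.77, 0.03, 0.81], [0.67, 0.73, 0.03, 0.81], [0.71, 0.69, 0.03, 0.81], [0.76, 0.64, 0.03, 0.81], [0.8, 0.59, 0.03, 0.81], [0.83, 0.53, 0.03, 0.81], [0.87, 0.48, 0.03, 0.81], [0.9, 0.42, 0.03, 0.81]]
[[0.92, 0.36, 0.03, 0.81], [0.94, 0.3, 0.03, 0.81], [0.96, 0.24, 0.03, 0.81], [0.97, 0.18, 0.03, 0.81], [0.98, 0.11, 0.03, 0.81], [0.99, 0.05, 0.03, 0.81], [0.99, -0.02, 0.03, 0.81], [0.99, -0.08, 0.03, 0.81], [0.98, -0.14, 0.03, 0.81], [0.97, -0.21, 0.03, 0.81]]
```

```bash
python3 -m pendant '[[[-0.7,0.7,0,0.8],[-0.6,0.8,0,0.8],[-0.6,0.8,0,0.8],[-0.5,0.85,0,0.8],[-0.45,0.9,0,0.8],[-0.4,0.9,0,0.8],[-0.35,0.95,0,0.8],[-0.3,0.95,0,0.8],[-0.2,0.95,0,0.8],[-0.15,1,0,0.8]]]' 1 20
python3 -m pendant '[[[-0.1,1,0,0.8],[0,1,0,0.8],[0,1,0,0.8],[0.1,1,0,0.8],[0.15,1,0,0.8],[0.2,0.95,0,0.8],[0.3,0.95,0,0.8],[0.35,0.95,0,0.8],[0.4,0.9,0,0.8],[0.45,0.9,0,0.8]]]'
```

```text
time: 0.98
tool_pos: [302.6, 374.1, 226.0]
tcp_rot: [179.8, 0.5, 31.0]
ft_force: [1.6, -0.1, -0.6]
finger_gap: 85.3
time: 1.82
tool_pos: [386.7, 181.9, 224.2]
tcp_rot: [179.5, 0.4, -7.5]
ft_force: [-0.4, 0.6, -1.0]
finger_gap: 85.8
```

```bash
python3 -c "
from h import *
st()
plan([560,-154,205],-80,20)"
```

```text
t 1.82 tcp [386.7 181.9 224.2] rpy [179.46   0.42  -7.53] F [-0.4  0.6 -1. ] M [-0.04 -0.03 -0.03] gap 85.8
[[0.54, 0.78, 0.05, 0.79], [0.59, 0.74, 0.05, 0.79], [0.63, 0.7, 0.05, 0.79], [0.68, 0.66, 0.05, 0.79], [0.72, 0.62, 0.05, 0.79], [0.75, 0.57, 0.05, 0.79], [0.79, 0.52, 0.05, 0.79], [0.82, 0.47, 0.05, 0.79], [0.85, 0.42, 0.05, 0.79], [0.87, 0.36, 0.05, 0.79]]
[[0.89, 0.31, 0.05, 0.79], [0.91, 0.25, 0.05, 0.79], [0.93, 0.19, 0.05, 0.79], [0.94, 0.13, 0.05, 0.79], [0.94, 0.07, 0.05, 0.79], [0.94, 0.01, 0.05, 0.79], [0.94, -0.05, 0.05, 0.79], [0.94, -0.11, 0.05, 0.79], [0.93, -0.17, 0.05, 0.79], [0.92, -0.22, 0.05, 0.79]]
```

```bash
python3 -m pendant '[[[0.55,0.8,0.05,0.8],[0.6,0.75,0.05,0.8],[0.65,0.7,0.05,0.8],[0.7,0.65,0.05,0.8],[0.75,0.6,0.05,0.8],[0.75,0.6,0.05,0.8],[0.8,0.5,0.05,0.8],[0.8,0.5,0.05,0.8],[0.85,0.4,0.05,0.8],[0.9,0.35,0.05,0.8]]]'
python3 -m pendant '[[[0.9,0.3,0.05,0.8],[0.9,0.25,0.05,0.8],[0.95,0.2,0.05,0.8],[0.95,0.15,0.05,0.8],[0.95,0.1,0.05,0.8],[0.95,0,0.05,0.8],[0.95,-0.05,0.05,0.8],[0.9,-0.1,0.05,0.8],[0.5,-0.1,0.05,0.8],[0,0,0,0]]]'
python3 - <<'E'
from h import *
s=st(); im=snapshot('wrist'); cv2.imwrite('pics/b_wrist.png',im[:,:,::-1]); import pickle; pickle.dump(s,open('b.pkl','wb')); st()
E
```

```text
time: 2.65
tool_pos: [473.7, 1.1, 212.5]
tcp_rot: [179.2, 0.1, -46.1]
ft_force: [-0.2, 0.6, 0.4]
finger_gap: 85.4
time: 3.48
tool_pos: [540.3, -157.7, 199.4]
tcp_rot: [179.0, -0.3, -81.2]
ft_force: [-0.6, -0.7, -0.2]
finger_gap: 85.2
t 3.48 tcp [ 540.3 -157.7  199.4] rpy [178.99  -0.27 -81.24] F [-0.6 -0.7 -0.2] M [ 0.   -0.02  0.05] gap 85.2
t 3.53 tcp [ 539.9 -156.9  199.4] rpy [178.97  -0.24 -81.02] F [-1.   0.8 -0.2] M [0.02 0.02 0.03] gap 85.5
```

View pics/b_wrist.png

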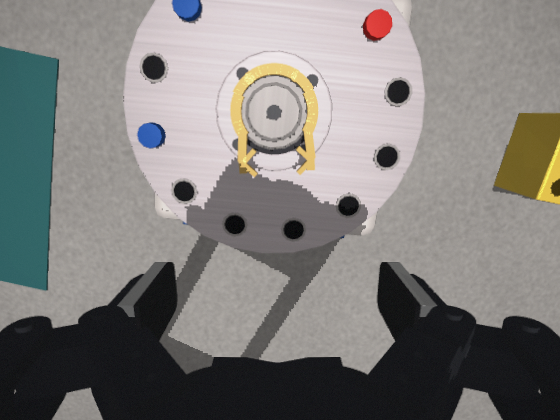

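Run:
```python
import cv2
im=cv2.imread("pics/b_wrist.png")
c=cv2.resize(im[50:190,205:345],None,fx=4.2,fy=4.2,interpolation=cv2.INTER_CUBIC); cv2.imwrite("pics/b_c.png",c)
```

```text
(no output)
```

View pics/b_c.png

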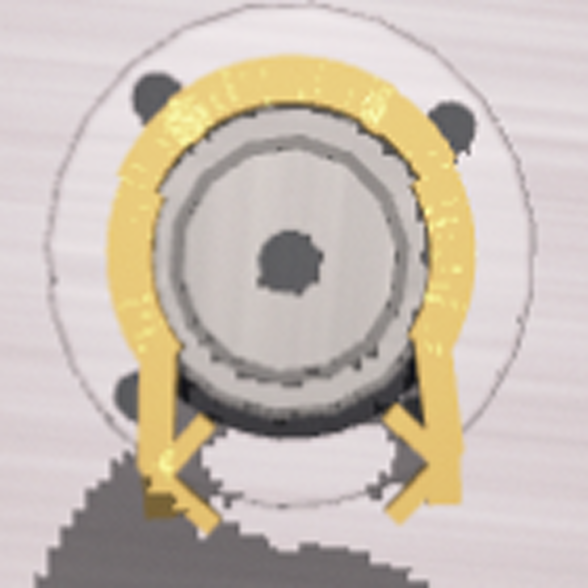

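Run:
```python
from h import *
import pickle
np.set_printoptions(precision=1,suppress=True)
s=pickle.load(open('b.pkl','rb')); s2=sense()
print(s2['tool_pos'],s2['tcp_rot'])
s['tool_pos']=np.array([540.1,-157.3,199.4]); s['tcp_rot']=np.array([178.98,-.25,-81.1])
C=cam('wrist',s)
u=lambda p: un(p,205,50,4.2)
vt=back(C,u([(172,463),(428,463),(290,55),(107,255),(475,250)]),137.5)
print(vt, 'vertex sep',np.hypot(*(vt[0]-vt[1])[:2]))
d=vt[0]-vt[1]; yaw=np.degrees(np.arctan2(d[1],d[0]))-90; print('ringyaw',yaw)
f=np.array([np.cos(np.radians(yaw)),np.sin(np.radians(yaw)),0])
print('width',np.hypot(*(vt[3]-vt[4])[:2]))
back_pt=vt[2]; mid=(vt[0]+vt[1])/2
print('dist back-mid along f',(back_pt-mid)@f,' centre from back',back_pt-26.5*f,'centre from LR',(vt[3]+vt[4])/2)
sp=back(C,u([(290,262)]),148.5); print('spindle nose',sp)
print('spindle rim', back(C,u([(182,260),(402,258),(290,140),(290,382)]),148.5))
print('edge r22 land/groove..')
# predict outline to check
import numpy as np
cx=back_pt-26.5*f
R=Rtool(s); print('ring centre in tool',R.T@(cx-s['tool_pos']),'spindle tool',R.T@(sp[0]-s['tool_pos']))
print('caps proj')
```

```text
[ 539.9 -156.9  199.4] [179.   -0.2 -81. ]
[[ 579.  -133.7  137.5]
 [ 584.7 -169.8  137.5]
 [ 635.2 -142.   137.5]
 [ 606.  -121.1  137.5]
 [ 614.5 -170.9  137.5]] vertex sep 36.52902406062918
ringyaw 8.913294653155987
width 50.59191791685685
dist back-mid along f 54.2617462342195  centre from back [ 609.  -146.1  137.5] centre from LR [ 610.2 -146.   137.5]
spindle nose [[ 608.8 -146.1  148.5]]
spindle rim [[ 606.9 -132.2  148.5]
 [ 611.6 -160.4  148.5]
 [ 623.7 -143.8  148.5]
 [ 593.6 -148.5  148.5]]
edge r22 land/groove..
ring centre in tool [ -0.7 -70.9  60.6] spindle tool [ -0.6 -70.5  49.7]
caps proj
```

```bash
python3 -c "
from h import *
plan([465,217,140],-102.8,20)"
```

```text
[[-0.95, 0.04, 0.15, 0.24], [-0.95, 0.05, 0.15, 0.24], [-0.95, 0.07, 0.15, 0.24], [-0.95, 0.09, 0.15, 0.24], [-0.95, 0.11, 0.15, 0.24], [-0.95, 0.13, 0.15, 0.24], [-0.94, 0.14, 0.15, 0.24], [-0.94, 0.16, 0.15, 0.24], [-0.94, 0.18, 0.15, 0.24], [-0.93, 0.2, 0.15, 0.24]]
[[-0.93, 0.22, 0.15, 0.24], [-0.92, 0.23, 0.15, 0.24], [-0.92, 0.25, 0.15, 0.24], [-0.92, 0.27, 0.15, 0.24], [-0.91, 0.29, 0.15, 0.24], [-0.9, 0.3, 0.15, 0.24], [-0.9, 0.32, 0.15, 0.24], [-0.89, 0.34, 0.15, 0.24], [-0.89, 0.35, 0.15, 0.24], [-0.88, 0.37, 0.15, 0.24]]
```

```bash
python3 -m pendant '[[[-1,0.05,0.15,0.25],[-1,0.05,0.15,0.25],[-0.95,0.05,0.15,0.25],[-0.95,0.1,0.15,0.25],[-0.95,0.1,0.15,0.25],[-0.95,0.15,0.15,0.25],[-0.95,0.15,0.15,0.25],[-0.95,0.15,0.15,0.25],[-0.95,0.2,0.15,0.25],[-0.95,0.2,0.15,0.25]]]'
python3 -m pendant '[[[-0.95,0.2,0.15,0.25],[-0.95,0.25,0.15,0.25],[-0.95,0.25,0.15,0.25],[-0.95,0.25,0.15,0.25],[-0.9,0.3,0.15,0.25],[-0.9,0.3,0.15,0.25],[-0.9,0.3,0.15,0.25],[-0.9,0.35,0.15,0.25],[-0.4,0.2,0.15,0.25],[0,0,0,0]]]'
python3 - <<'E'
from h import *
s=st(); im=snapshot('wrist'); cv2.imwrite('pics/d_wrist.png',im[:,:,::-1]); import pickle; pickle.dump(s,open('d.pkl','wb')); st()
E
```

```text
time: 4.37
tool_pos: [494.5, 44.7, 167.4]
tcp_rot: [178.9, -0.3, -91.5]
ft_force: [0.7, 0.1, -0.3]
finger_gap: 85.4
time: 5.2
tool_pos: [447.5, 222.7, 138.9]
tcp_rot: [178.8, -0.3, -100.1]
ft_force: [-0.4, -0.1, 0.2]
finger_gap: 85.1
t 5.2 tcp [447.5 222.7 138.9] rpy [ 178.78   -0.32 -100.13] F [-0.4 -0.1  0.2] M [-0.01  0.01 -0.  ] gap 85.1
t 5.25 tcp [447.8 222.1 139.1] rpy [ 178.79   -0.33 -100.07] F [-0.7 -0.1  0.3] M [-0.02  0.01 -0.02] gap 85.5
```

View pics/d_wrist.png

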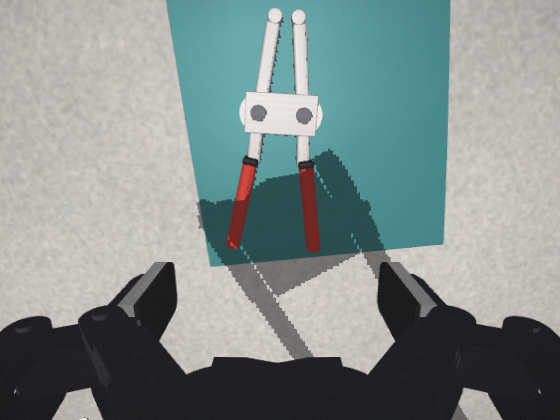

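Run:
```python
import cv2
im=cv2.imread("pics/d_wrist.png")
c=cv2.resize(im[0:140,215:355],None,fx=4.2,fy=4.2,interpolation=cv2.INTER_CUBIC); cv2.imwrite("pics/d_c.png",c)
c=cv2.resize(im[130:270,205:345],None,fx=4.2,fy=4.2,interpolation=cv2.INTER_CUBIC); cv2.imwrite("pics/d_c2.png",c)
```

```text
(no output)
```

View pics/d_c.png

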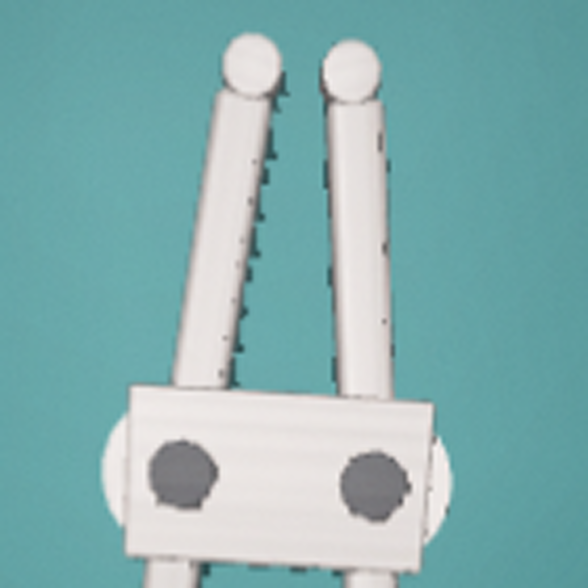

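View pics/d_c2.png

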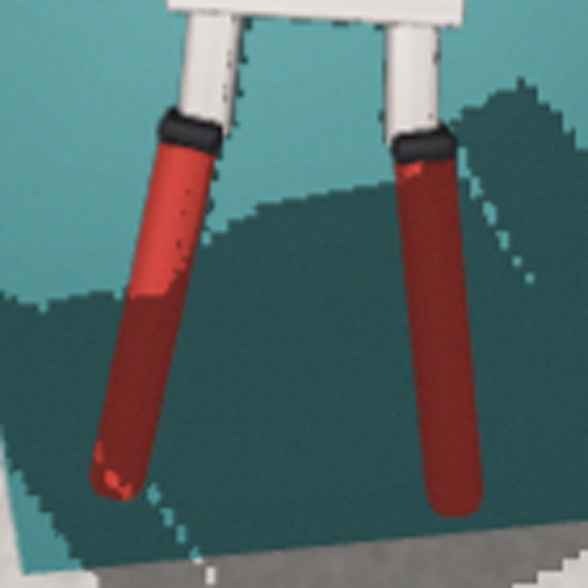

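Run:
```python
from h import *
import pickle
np.set_printoptions(precision=1,suppress=True)
s=pickle.load(open('d.pkl','rb'))
s['tool_pos']=np.array([447.7,222.4,139.]); s['tcp_rot']=np.array([178.79,-.33,-100.1])
C=cam('wrist',s); R=Rtool(s)
u=lambda p: un(p,215,0,4.2); v=lambda p:un(p,205,130,4.2)
t=back(C,u([(251,66),(352,70)]),13); pv=back(C,u([(182,474),(375,486)]),22)
f=back(C,v([(190,130),(423,145)]),18); r=back(C,v([(117,497),(456,515)]),14)
for a in (t,pv,f,r):
    d=a[0]-a[1]; print(a,'sep',np.hypot(*d[:2]),'yaw',np.degrees(np.arctan2(d[1],d[0]))-90)
T=t.mean(0);P=pv.mean(0);Q=r.mean(0)
for a,b in((T,P),(T,Q),(P,Q)):
    d=a-b;print(np.hypot(*d[:2]),np.degrees(np.arctan2(d[1],d[0])))
mm=back(C,v([(22,573)]),2);print('mat corner',mm)
```

```text
[[582.4 198.5  13. ]
 [578.8 181.7  13. ]] sep 17.144133766509245 yaw -11.974754697171193
[[518.5 222.1  22. ]
 [510.6 189.2  22. ]] sep 33.86349935601712 yaw -13.479282447963257
[[484.4 235.3  18. ]
 [474.1 193.4  18. ]] sep 43.088934033169984 yaw -13.78534137014229
[[414.1 264.6  14. ]
 [398.2 197.9  14. ]] sep 68.59145038075856 yaw -13.463696364391865
67.88951524590013 -13.29252728668608
179.24525308776128 -13.291201188505475
111.35573787113057 -13.290392715009936
mat corner [[396.  290.9   2. ]]
```

```bash
python3 -m pendant '[[[0.02,-0.2,0.5,0.1],[0.02,-0.2,0.6,0.1],[0.02,-0.2,0.6,0.1],[0.02,-0.2,0.6,0.1],[0.02,-0.2,0.6,0.1],[0,-0.1,0.6,0.1],[0,0,0.6,0.1],[0,0,0.5,0],[0,0,0.2,0],[0,0,0,0]]]' 0.8
python3 -c "
from h import *
s=st();plan([467.8,216.7,s['tool_pos'][2]],-103.3,1)"
```

```text
time: 6.08
tool_pos: [469.5, 207.4, 31.5]
tcp_rot: [178.8, -0.5, -103.4]
ft_force: [0.0, 0.1, 0.4]
finger_gap: 76.7
t 6.08 tcp [469.5 207.4  31.5] rpy [ 178.79   -0.53 -103.42] F [0.  0.1 0.4] M [ 0.02 -0.02 -0.01] gap 76.7
[[-0.43, 0.19, 0.0, -0.03]]
```

```bash
python3 -m pendant '[[[-0.2,0.1,0.1,0],[-0.2,0.1,0.2,0],[0,0,0.2,0],[0,0,0.2,0],[0,0,0.2,0],[0,0,0.2,0],[0,0,0,0],[0,0,0,0],[0,0,0,0],[0,0,0,0]]]' 0.64
python3 -c "
from h import *
s=st();plan([467.8,216.7,-1],-103.3,1)"
```

```text
time: 6.92
tool_pos: [468.4, 217.4, 9.2]
tcp_rot: [179.0, -0.4, -103.3]
ft_force: [-0.4, -0.3, 0.1]
finger_gap: 70.1
t 6.92 tcp [468.4 217.4   9.2] rpy [ 178.97   -0.42 -103.34] F [-0.4 -0.3  0.1] M [ 0.03  0.01 -0.04] gap 70.1
[[0.04, 0.01, 0.51, -0.01]]
```

```bash
python3 -m pendant '[[[0.02,0,0.15,0],[0.02,0,0.15,0],[0,0,0.15,0],[0,0,0.05,0],[0,0,0,0],[0,0,0,0],[0,0,0,0],[0,0,0,0],[0,0,0,0],[0,0,0,0]]]' 0.52
python3 - <<'E'
from h import *
s=st(); im=snapshot('wrist'); cv2.imwrite('pics/e_wrist.png',im[:,:,::-1])
E
```

```text
time: 7.75
tool_pos: [468.6, 216.5, -1.3]
tcp_rot: [179.0, -0.4, -103.4]
ft_force: [0.0, -0.3, -0.0]
finger_gap: 64.9
t 7.75 tcp [468.6 216.5  -1.3] rpy [ 179.02   -0.39 -103.36] F [ 0.  -0.3 -0. ] M [ 0.01 -0.02  0.07] gap 64.9
```

View pics/e_wrist.png

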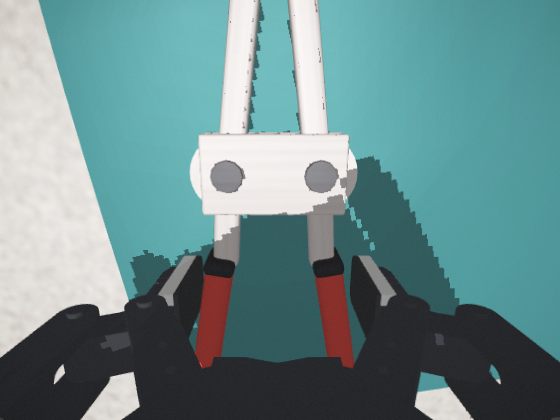

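```bash
python3 -m pendant '[[[0,0,0,0],[0,0,0,0],[0,0,0,0],[0,0,0,0],[0,0,0,0],[0,0,-0.1,0],[0,0,-0.1,0],[0,0,-0.2,0],[0,0,-0.3,0],[0,0,-0.3,0]]]' 0.33 60
python3 - <<'E'
from h import *
s=st(); im=snapshot('wrist'); cv2.imwrite('pics/f_wrist.png',im[:,:,::-1]); im=snapshot('side'); cv2.imwrite('pics/f_side.png',im[:,:,::-1])
c=cv2.resize(im[150:270,130:290],None,fx=4,fy=4,interpolation=cv2.INTER_CUBIC); cv2.imwrite("pics/f_sc.png",c[:,:,::-1])
E
```

```text
time: 8.63
tool_pos: [467.5, 216.2, 19.0]
tcp_rot: [178.9, -0.5, -103.4]
ft_force: [0.2, 0.3, -1.7]
finger_gap: 57.0
t 8.63 tcp [467.5 216.2  19. ] rpy [ 178.85   -0.48 -103.35] F [ 0.2  0.3 -1.7] M [-0.03 -0.06 -0.02] gap 57.0
```

View pics/f_wrist.png

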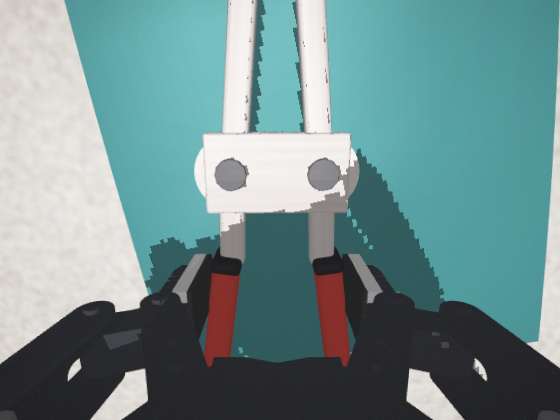

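View pics/f_sc.png

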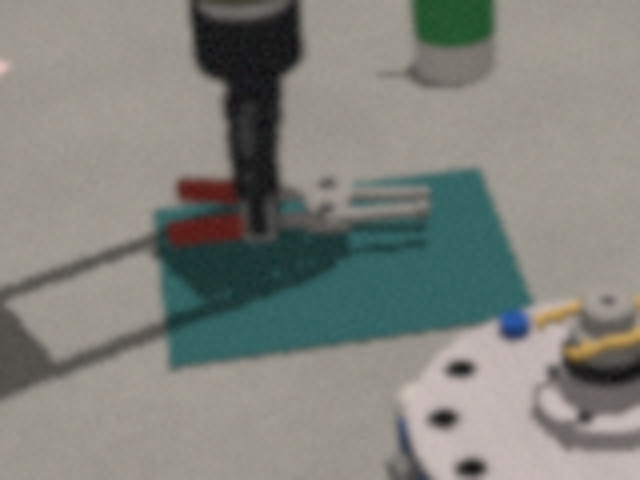

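```bash
python3 -m pendant '[[[0,0,-0.2,0],[0,0,-0.4,0],[0,0,-0.6,0],[0,0,-0.7,0],[0,0,-0.7,0],[0,0,-0.7,0],[0,0,-0.7,0],[0,0,-0.7,0],[0,0,-0.5,0],[0,0,-0.3,0]]]' -0.1 80
python3 -m pendant '[[[0,0,-0.1,0],[0,0,-0.1,0],[0,0,-0.1,0],[0,0,0,0],[0,0,0,0],[0,0,0,0],[0,0,0,0],[0,0,0,0],[0,0,0,0],[0,0,0,0]]]'
python3 - <<'E'
from h import *
s=st(); im=snapshot('wrist'); cv2.imwrite('pics/g_wrist.png',im[:,:,::-1]); im=snapshot('side'); cv2.imwrite('pics/g_side.png',im[:,:,::-1])
c=cv2.resize(im[110:230,130:290],None,fx=4,fy=4,interpolation=cv2.INTER_CUBIC); cv2.imwrite("pics/g_sc.png",c[:,:,::-1])
E
```

```text
time: 9.57
tool_pos: [470.2, 216.7, 141.6]
tcp_rot: [179.0, -0.4, -103.4]
ft_force: [0.3, 0.3, -1.7]
finger_gap: 38.5
time: 10.4
tool_pos: [469.0, 216.3, 146.6]
tcp_rot: [178.9, -0.5, -103.4]
ft_force: [0.1, -0.7, -1.7]
finger_gap: 39.1
t 10.4 tcp [469.  216.3 146.6] rpy [ 178.85   -0.48 -103.35] F [ 0.1 -0.7 -1.7] M [-0.02  0.06 -0.01] gap 39.1
```

View pics/g_wrist.png

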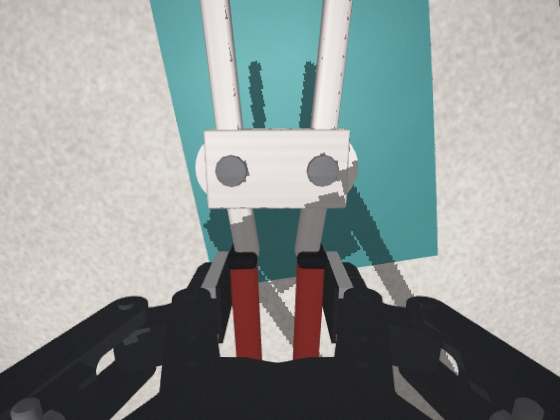

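View pics/g_sc.png

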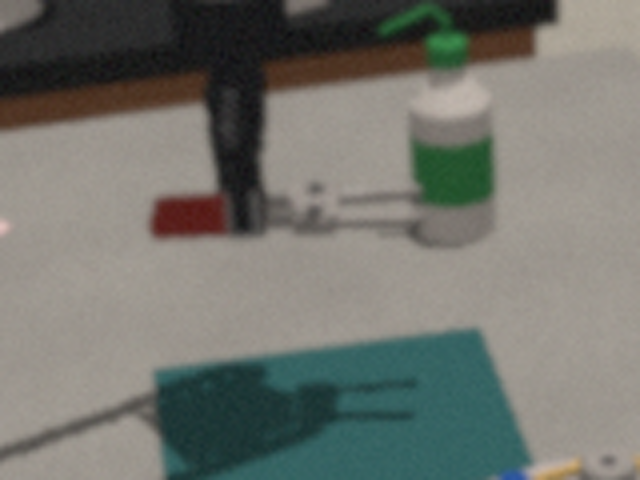

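Run:
```python
from h import *
im=cv2.imread('pics/g_side.png')
c=cv2.resize(im[145:180,160:245],None,fx=9,fy=9,interpolation=cv2.INTER_CUBIC); cv2.imwrite("pics/g_sc2.png",c)
im=snapshot('top'); cv2.imwrite('pics/g_top.png',im[:,:,::-1]); im=im[:,:,::-1]
c=cv2.resize(im[190:300,150:260],None,fx=5.4,fy=5.4,interpolation=cv2.INTER_CUBIC); cv2.imwrite("pics/g_tc.png",c)
```

```text
(no output)
```

View pics/g_sc2.png

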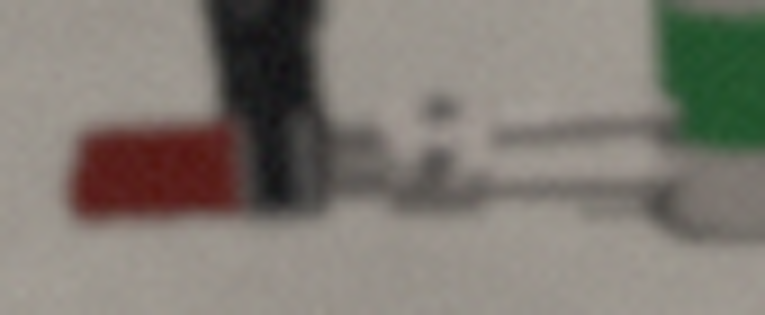

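View pics/g_tc.png

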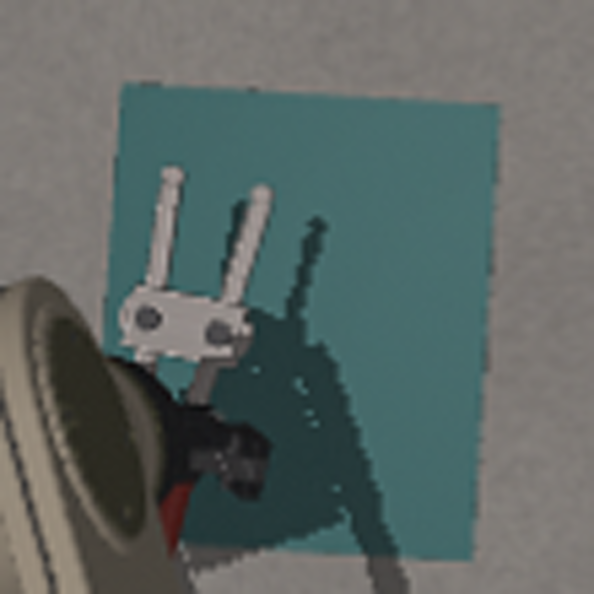

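```bash
cat >> h.py <<'E'
def tri(obs):
    """obs: list of (C,uv) -> world point, residual px"""
    from scipy.optimize import least_squares
    f=lambda P: np.concatenate([proj(C,P)[0]-uv for C,uv in obs])
    r=least_squares(f,[500,0,150]); return r.x, r.fun
E
python3 - <<'E'
from h import *
np.set_printoptions(precision=1,suppress=True)
s=st()
S=cam('side');T=cam('top');W=cam('wrist',s)
us=lambda p:un([p],160,145,9)[0]; ut=lambda p:un([p],150,190,5.4)[0]
for a,b,w in (((440,108),(148,318),(231,170)),((435,160),(219,330),(322,170))):
    print(tri([(S,us(a)),(T,ut(b))]), tri([(S,us(a)),(T,ut(b)),(W,np.array(w,float))]), tri([(T,ut(b)),(W,np.array(w,float))]))
t=back(T,np.array([ut((172,174)),ut((262,190))]),165); p=back(T,np.array([ut((148,318)),ut((219,330))]),174)
print(t,p)
m=t.mean(0)-p.mean(0); print(np.hypot(*m[:2]),np.degrees(np.arctan2(m[1],m[0])),np.hypot(*(t[0]-t[1])[:2]))
for uv in [(231,170),(322,170)]:
    print(back(W,[uv],174))
E
```

```text
t 10.55 tcp [469.2 216.3 146.8] rpy [ 178.9   -0.5 -103.4] F [-0.2  1.  -1.3] M [-0.1 -0.  -0. ] gap 38.7
(array([518.8, 221.9, 162.9]), array([ 0.2, -0. , -0. ,  0.2])) (array([520.4, 220.8, 162.9]), array([ 0.8,  0.1,  0.4, -0.5, -0. ,  0.2])) (array([520. , 221.4, 159.5]), array([ 0.5, -0.4, -0.1,  0.1]))
(array([511.7, 188.8, 161.7]), array([ 0.6, -0. , -0.1,  0.5])) (array([512.5, 187.8, 162.2]), array([ 0.9, -0. ,  0.3,  0.2, -0. ,  0.1])) (array([513. , 188. , 164.6]), array([-0. ,  0.1,  0. , -0. ]))
[[586.9 209.9 165. ]
 [578.7 167.3 165. ]] [[519.5 219.2 174. ]
 [513.5 186.1 174. ]]
67.77198078074086 -11.951109981259373 43.376417820582155
[[521.9 219.  174. ]]
[[514.7 189.  174. ]]
```

Run:
```python
from h import *
np.set_printoptions(precision=1,suppress=True)
S=cam('side')
O=np.array([516.3,204.5,142.5])
for pitch in (-4,-2,0,2):
    R=Ro.from_euler('zy',[-13.0,-pitch],degrees=True).as_matrix()  # pitch>0 tips up
    out=[]
    for P in [(15,19,9),(67,21.7,9),(15,-19,9),(67,-21.7,9),(-112,-17.5,0),(-55,-17.5,0),(-112,-17.5,18),(-55,-17.5,18),(0,16.9,20),(0,-16.9,20)]:
        uv=proj(S,O+R@np.array(P,float))[0]; out.append((uv-[160,145]+.5)*9-.5)
    print(pitch,np.array(out).ravel())
```

```text
-4 [500.5 140.2 669.  138.  497.9 193.4 670.8 198.7  75.6 215.8 265.5 216.7
  72.3 161.5 263.5 162.6 451.1 110.1 447.6 156.9]
-2 [499.5 138.4 668.  130.9 496.8 192.5 669.8 192.5  76.6 227.6 265.9 222.7
  71.2 173.7 261.8 168.9 448.8 109.9 445.3 157.6]
0 [498.3 136.6 666.7 123.9 495.7 191.5 668.5 186.3  78.  239.2 266.5 228.7
  70.5 185.8 260.3 175.2 446.6 109.9 443.1 158.3]
2 [497.1 134.8 665.1 117.  494.6 190.6 667.  180.2  79.8 250.8 267.3 234.6
  70.3 197.9 259.  181.5 444.3 109.8 440.8 159.1]
```

```bash
python3 -c "
from h import *
plan([462,-169,158],-80.9,20)"
```

```text
[[0.94, -0.2, -0.02, -0.24], [0.95, -0.19, -0.02, -0.24], [0.95, -0.17, -0.02, -0.24], [0.95, -0.15, -0.02, -0.24], [0.95, -0.13, -0.02, -0.24], [0.96, -0.11, -0.02, -0.24], [0.96, -0.09, -0.02, -0.24], [0.96, -0.07, -0.02, -0.24], [0.96, -0.05, -0.02, -0.24], [0.96, -0.04, -0.02, -0.24]]
[[0.96, -0.02, -0.02, -0.24], [0.96, 0.0, -0.02, -0.24], [0.96, 0.02, -0.02, -0.24], [0.96, 0.04, -0.02, -0.24], [0.96, 0.06, -0.02, -0.24], [0.96, 0.08, -0.02, -0.24], [0.96, 0.1, -0.02, -0.24], [0.96, 0.11, -0.02, -0.24], [0.95, 0.13, -0.02, -0.24], [0.95, 0.15, -0.02, -0.24]]
```

```bash
python3 -m pendant '[[[0.5,-0.1,0,-0.25],[0.9,-0.2,-0.05,-0.25],[0.95,-0.2,-0.05,-0.25],[0.95,-0.15,-0.05,-0.25],[0.95,-0.15,-0.05,-0.25],[0.95,-0.1,-0.05,-0.25],[0.95,-0.1,-0.05,-0.25],[0.95,-0.1,0,-0.25],[0.95,-0.05,0,-0.25],[0.95,-0.05,0,-0.25]]]'
python3 -m pendant '[[[0.95,0,-0.05,-0.25],[0.95,0,-0.05,-0.25],[0.95,0,-0.05,-0.25],[0.95,0.05,-0.05,-0.25],[0.95,0.05,-0.05,-0.25],[0.95,0.1,0,-0.25],[0.95,0.1,0,-0.25],[0.95,0.1,0,-0.25],[0.8,0.1,0,-0.25],[0.4,0.05,0,-0.1]]]'
python3 -c "
from h import *
s=st();plan([462,-169,158],-80.9,1)"
```

```text
time: 11.38
tool_pos: [469.4, 30.8, 154.8]
tcp_rot: [179.0, -0.1, -91.0]
ft_force: [0.1, 0.4, -0.6]
finger_gap: 39.2
time: 12.22
tool_pos: [470.7, -157.1, 162.5]
tcp_rot: [179.2, -0.1, -79.7]
ft_force: [-0.4, -0.7, -1.7]
finger_gap: 39.1
t 12.22 tcp [ 470.7 -157.1  162.5] rpy [ 1.7922e+02 -8.0000e-02 -7.9730e+01] F [-0.4 -0.7 -1.7] M [ 0.01 -0.   -0.  ] gap 39.1
[[0.51, 0.53, 0.24, 0.25]]
```

```bash
python3 -m pendant '[[[0.2,0.1,0,0.1],[0.2,0.1,0,0.1],[0.15,0.1,0,0.05],[0,0,0,0],[0,0,0,0],[0,0,0,0],[0,0,0,0],[0,0,0,0],[0,0,0,0],[0,0,0,0]]]' 0.32
cat > look.py <<'E'
from h import *
import sys,pickle
n=sys.argv[1]
s=st()
for c,(x0,y0,w,h,f) in dict(side=(195,195,120,90,6),top=(255,160,120,90,6)).items():
    im=snapshot(c)[:,:,::-1]; cv2.imwrite(f'pics/{n}_{c}.png',im)
    cv2.imwrite(f'pics/{n}_{c}c.png',cv2.resize(im[y0:y0+h,x0:x0+w],None,fx=f,fy=f,interpolation=cv2.INTER_CUBIC))
if len(sys.argv)>2:
    im=snapshot('wrist')[:,:,::-1]; cv2.imwrite(f'pics/{n}_wrist.png',im)
pickle.dump(s,open(n+'.pkl','wb'))
E
python3 look.py i w
```

```text
time: 13.05
tool_pos: [466.3, -168.9, 162.9]
tcp_rot: [179.2, -0.1, -81.0]
ft_force: [-0.6, 0.7, -1.4]
finger_gap: 56.5
t 13.05 tcp [ 466.3 -168.9  162.9] rpy [ 1.7925e+02 -8.0000e-02 -8.1040e+01] F [-0.6  0.7 -1.4] M [-0.   -0.02  0.04] gap 56.5
```

View pics/i_sidec.png

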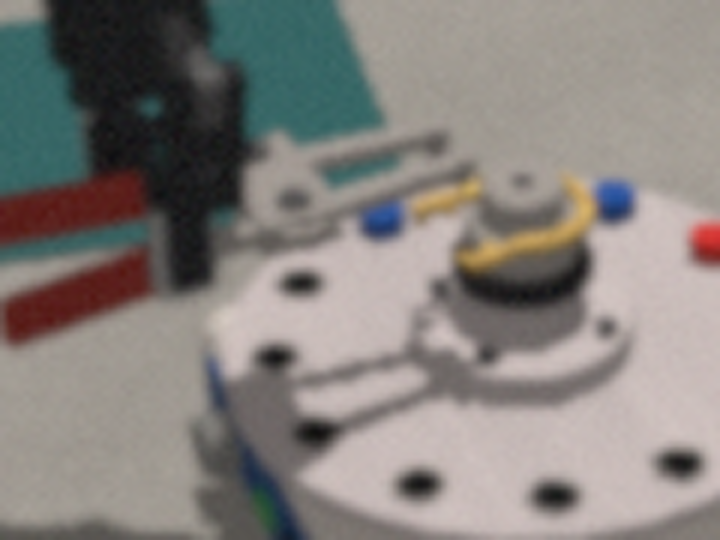

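View pics/i_topc.png

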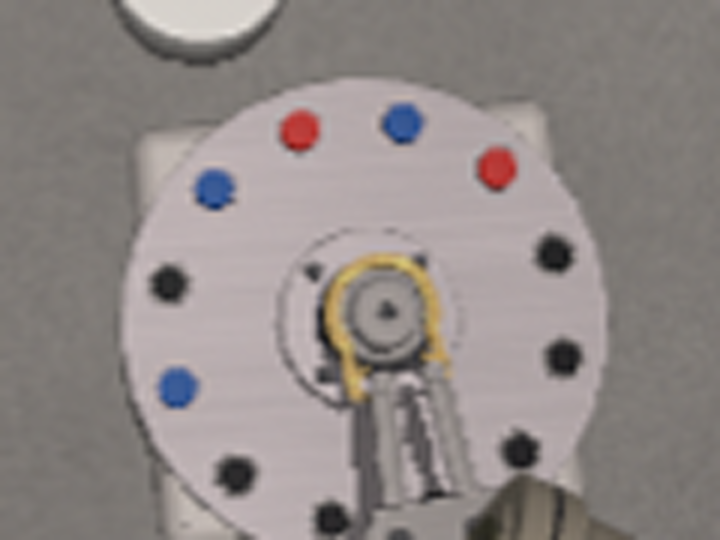

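View pics/i_wrist.png

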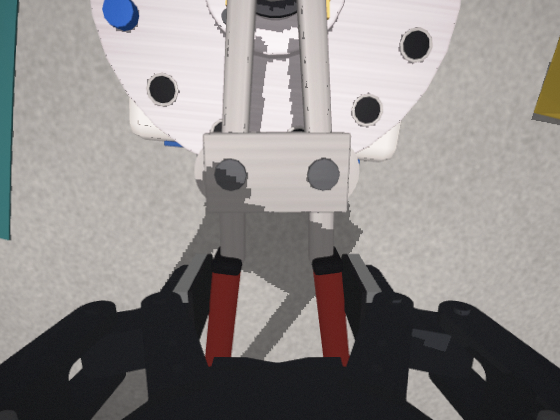

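Run:
```python
from h import *
a=cv2.imread('pics/i_side.png');b=cv2.imread('pics/i_top.png')
cv2.imwrite('pics/i_s2.png',cv2.resize(a[210:250,245:300],None,fx=13,fy=13,interpolation=cv2.INTER_CUBIC))
cv2.imwrite('pics/i_t2.png',cv2.resize(b[198:248,300:350],None,fx=12,fy=12,interpolation=cv2.INTER_CUBIC))
```

```text
(no output)
```

View pics/i_s2.png

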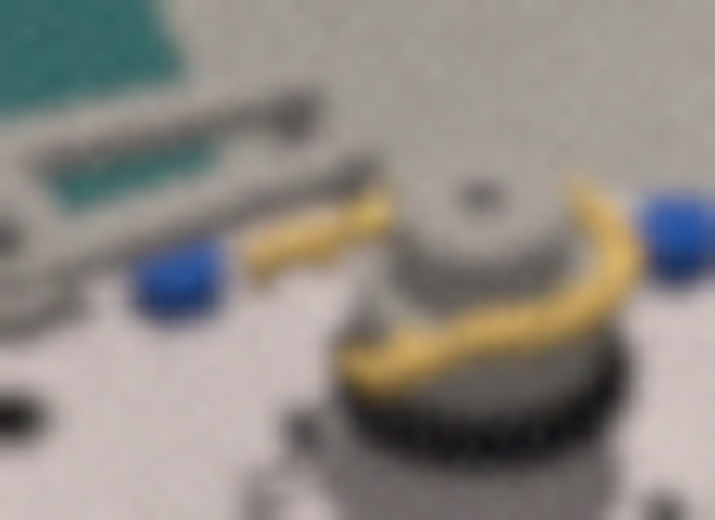

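View pics/i_t2.png

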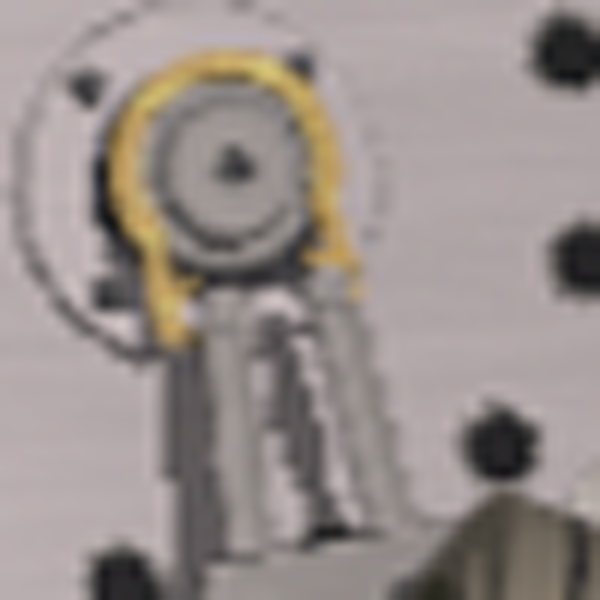

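Run:
```python
from h import *
np.set_printoptions(precision=1,suppress=True)
S=cam('side');T=cam('top')
us=lambda p:un([p],245,210,13)[0]; ut=lambda p:un([p],300,198,12)[0]
L=tri([(S,us((305,103))),(T,ut((225,308)))]);R=tri([(S,us((370,158))),(T,ut((335,285)))])
print(L,R)
for z in (150,155,160): 
    p=back(T,[ut((225,308)),ut((335,285))],z); print(z,p[:,:2].ravel(),'mid',p.mean(0)[:2],np.hypot(*(p[0]-p[1])[:2]))
nose=back(T,[ut((232,165))],148.5); print('nose',nose)
# ring model at centre c yaw
c=np.array([609.5,-146.3,137.5]);
for yaw in (9,10):
  R_=Ro.from_euler('z',yaw,degrees=True).as_matrix()
  pts=[c+R_@np.array(p) for p in [(-34,20,0),(-34,-20,0),(26.5,0,0),(0,26.5,0),(0,-26.5,0)]]
  print(yaw,(proj(T,pts)-[300,198]+.5)*12-.5)
```

```text
(array([ 578.2, -139.5,  170. ]), array([-0.2,  0. ,  0. , -0.2])) (array([ 582.4, -162.7,  172.5]), array([-0.1,  0. ,  0. , -0.1]))
150 [ 578.2 -142.   582.8 -166.1] mid [ 580.5 -154. ] 24.561146821028764
155 [ 578.1 -141.3  582.6 -165.3] mid [ 580.4 -153.3] 24.439306770458735
160 [ 577.9 -140.7  582.5 -164.6] mid [ 580.2 -152.6] 24.317466719888703
nose [[ 609.4 -144.4  148.5]]
9 [[172.5 335.1]
 [350.7 303.6]
 [212.4  49.1]
 [116.  187.9]
 [351.6 146.6]]
10 [[175.5 336.2]
 [353.  301.5]
 [210.3  49.4]
 [116.3 189.9]
 [351.2 144.5]]
```

Run:
```python
from h import *
a=cv2.imread('pics/i_wrist.png')
cv2.imwrite('pics/i_w2.png',cv2.resize(a[0:80,190:370],None,fx=4.4,fy=4.4,interpolation=cv2.INTER_CUBIC))
```

```text
(no output)
```

View pics/i_w2.png

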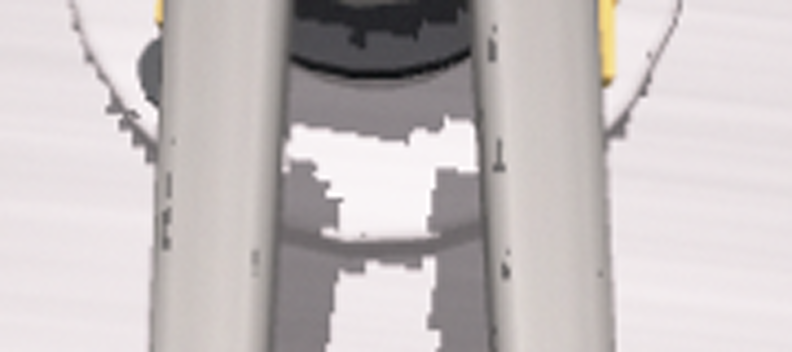

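Run:
```python
from h import *
from scipy.optimize import least_squares
np.set_printoptions(precision=2,suppress=True)
s=sense(); s=dict(s); s['tool_pos']=np.array([540.1,-157.3,199.4]); s['tcp_rot']=np.array([178.98,-.25,-81.1])
C=cam('wrist',s)
u=lambda p: un(p,205,50,4.2)
# points on ring upper outer edge in crop: 
circ=u([(290,55),(107,255),(475,250),(165,98),(420,98),(352,68),(228,70)])
vx=u([(172,463),(428,463)])
nose=u([(290,262)])
def f(q,usev=True):
    x,y,z,yaw=q
    R=Ro.from_euler('z',yaw,degrees=True).as_matrix(); c=np.array([x,y,z]); r=[]
    th=np.linspace(0,2*np.pi,721); o=proj(C,c+np.c_[26.5*np.cos(th),26.5*np.sin(th),0*th])
    for p in circ:
        i=np.argmin(np.hypot(*(o-p).T)); n=o[i]-proj(C,[c])[0]; n/=np.hypot(*n); r.append((o[i]-p)@n)
    if usev:
        r+=list((proj(C,[c+R@np.array([-29,18.5,0]),c+R@np.array([-29,-18.5,0])])-vx).ravel())
    return np.array(r)
for z in (127,132,137.5):
    g=least_squares(lambda q:f([q[0],q[1],z,q[2]]),[609,-146,9]); print(z,g.x,g.cost,g.fun)
```

```text
127 [ 610.26 -146.24   10.28] 11.25944769605308 [-0.51 -0.64  0.3  -2.18 -2.13  0.14  0.15  0.58 -1.37 -1.59 -2.77]
132 [ 609.88 -146.31   10.29] 4.857779253532044 [ 0.06  0.41  1.32 -1.52 -1.47  0.74  0.74 -0.05  0.28 -0.89 -1.17]
137.5 [ 609.46 -146.38   10.31] 10.138498689682075 [ 0.69  1.62  2.5  -0.73 -0.7   1.39  1.43 -0.78  2.2  -0.09  0.69]
```

```bash
python3 -m pendant '[[[0,-0.03,0,0],[0,-0.02,0,0],[0,0,0,0],[0,0,0.1,0],[0,0,0.2,0],[0,0,0.2,0],[0,0,0.2,0],[0,0,0.1,0],[0,0,0,0],[0,0,0,0]]]' 0.395
python3 look.py j w
python3 - <<'E'
from h import *
a=cv2.imread('pics/j_side.png');b=cv2.imread('pics/j_top.png')
A=cv2.resize(a[210:250,245:300],None,fx=10,fy=10,interpolation=cv2.INTER_CUBIC)
w=cv2.imread('pics/j_wrist.png'); W=cv2.resize(w[0:60,200:355],None,fx=3.55,fy=3.55,interpolation=cv2.INTER_CUBIC)
cv2.imwrite('pics/j_m.png',cv2.vconcat([A[:,:550],W[:,:550]]))
cv2.imwrite('pics/j_t2.png',cv2.resize(b[198:248,300:350],None,fx=12,fy=12,interpolation=cv2.INTER_CUBIC))
E
```

```text
time: 14.03
tool_pos: [466.7, -168.9, 144.3]
tcp_rot: [179.2, -0.0, -81.1]
ft_force: [-0.3, 0.0, -0.2]
finger_gap: 59.7
t 14.03 tcp [ 466.7 -168.9  144.3] rpy [ 1.7919e+02 -5.0000e-02 -8.1070e+01] F [-0.3  0.  -0.2] M [-0.04 -0.   -0.02] gap 59.7
```

View pics/j_m.png

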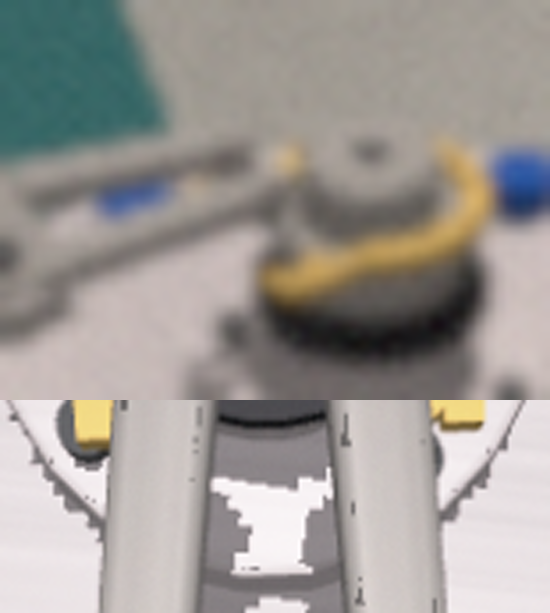

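View pics/j_t2.png

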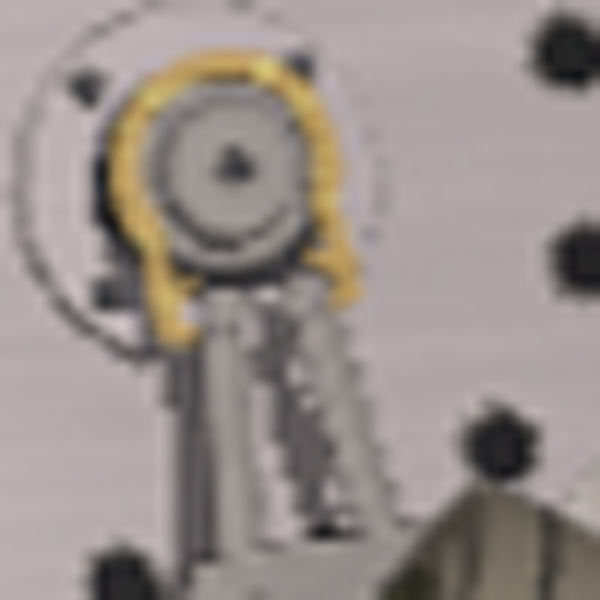

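Run:
```python
from h import *
s=sense();W=cam('wrist',s)
px=[(200+75/3.55,44/3.55),(200+113/3.55,44/3.55),(200+485/3.55,26/3.55),(200+432/3.55,26/3.55)]
p=back(W,px,137.5);R=Rtool(s)
print(np.round(p,1)); print(np.round((p-s['tool_pos'])@R,1))
m=(p[0]+p[2])/2; d=p[0]-p[2]; print(m,np.hypot(*d[:2]),np.degrees(np.arctan2(d[1],d[0]))-90)
```

```text
[[ 570.1 -131.5  137.5]
 [ 570.7 -135.7  137.5]
 [ 579.1 -176.4  137.5]
 [ 578.1 -170.6  137.5]]
[[ -21.  -107.8    5.8]
 [ -16.8 -107.8    5.8]
 [  24.7 -109.7    5.8]
 [  18.8 -109.6    5.8]]
[ 574.59058186 -153.96422904  137.5       ] 45.813113923910976 11.305386066850161
```

Run:
```python
from h import *
s=sense();W=cam('wrist',s);K,D,M=W
print(K)
px=np.array([(221.1,12.4),(336.6,7.3),(278.9,10)])
print(cv2.undistortPoints(px.reshape(-1,1,2),K,D).reshape(-1,2))
R=Rtool(s);p=back(W,px,137.5);print((p-s['tool_pos'])@R, s['tool_pos'],s['tcp_rot'])
q=np.array(calibration('wrist')['hand_eye']); c=np.c_[(p-s['tool_pos'])@R,np.ones(3)]@np.linalg.inv(q).T; print(c)
```

```text
[[337.92449944   0.         276.71331818]
 [  0.         337.92449944 211.77323111]
 [  0.           0.           1.        ]]
[[-0.16719458 -0.59939102]
 [ 0.18021898 -0.61532807]
 [ 0.00656864 -0.60611246]]
[[ -21.04607472 -107.78240311    5.77680981]
 [  24.73024674 -109.69084801    5.80696107]
 [   1.8910663  -108.59260589    5.7939034 ]] [ 466.97465045 -168.99449701  144.76721685] [ 1.79221116e+02 -7.02063665e-02 -8.10681301e+01]
[[-22.07191468 -79.12760993 132.01334001   1.        ]
 [ 23.70587336 -80.93980789 131.5392748    1.        ]
 [  0.86584926 -79.89511862 131.81566812   1.        ]]
```

Run:
```python
from bench import *
for i in range(2): print(calibration('wrist')['hand_eye'].round(3).tolist())
print(calibration('top')['world_to_cam'].round(3).tolist())
```

```text
[[1.0, 0.001, -0.0, 1.114], [-0.001, 0.966, 0.26, -65.69], [0.0, -0.26, 0.966, -142.254], [0.0, 0.0, 0.0, 1.0]]
[[1.0, 0.001, -0.0, 1.114], [-0.001, 0.966, 0.26, -65.69], [0.0, -0.26, 0.966, -142.254], [0.0, 0.0, 0.0, 1.0]]
[[-0.017, -1.0, 0.024, -30.728], [-0.997, 0.015, -0.071, 632.471], [0.071, -0.025, -0.997, 1115.33], [0.0, 0.0, 0.0, 1.0]]
```

```bash
python3 -m pendant '[[[0.08,0,0,-0.15],[0.08,0,0,-0.15],[0.08,0,0,-0.15],[0,0,0,0],[0,0,0.05,0],[0,0,0,0],[0,0,0,0],[0,0,0,0],[0,0,0,0],[0,0,0,0]]]'
python3 look.py k w
python3 - <<'E'
from h import *
a=cv2.imread('pics/k_side.png');b=cv2.imread('pics/k_top.png')
A=cv2.resize(a[210:250,245:300],None,fx=10,fy=10,interpolation=cv2.INTER_CUBIC)
w=cv2.imread('pics/k_wrist.png'); W=cv2.resize(w[0:60,200:355],None,fx=3.55,fy=3.55,interpolation=cv2.INTER_CUBIC)
cv2.imwrite('pics/k_m.png',cv2.vconcat([A[:,:550],W[:,:550]]))
E
```

```text
time: 15.02
tool_pos: [468.5, -174.6, 144.7]
tcp_rot: [179.3, -0.1, -78.8]
ft_force: [-0.0, 0.4, -1.1]
finger_gap: 59.4
t 15.02 tcp [ 468.5 -174.6  144.7] rpy [ 1.793e+02 -1.000e-01 -7.878e+01] F [-0.   0.4 -1.1] M [-0.05  0.    0.01] gap 59.4
```

View pics/k_m.png

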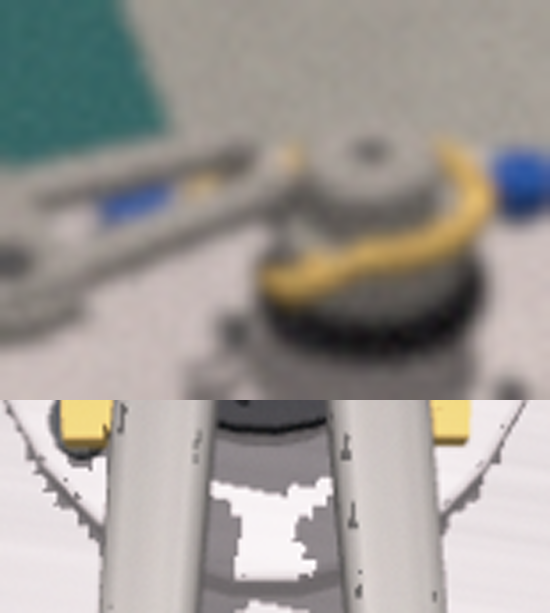

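View pics/k_wrist.png

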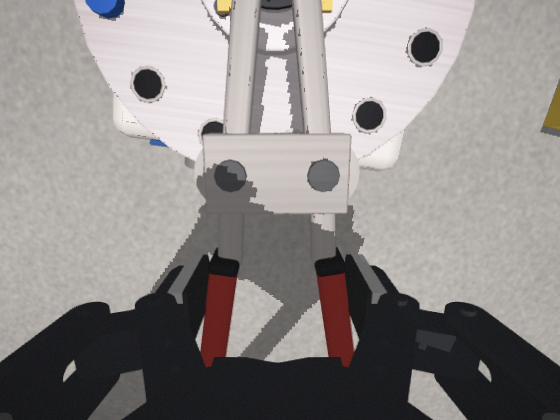

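```bash
python3 -m pendant '[[[-0.04,0,0,0],[0,0,0,0],[0,0,0.1,0],[0,0,0.1,0],[0,0,0.05,0],[0,0,0,0],[0,0,0,0],[0,0,0,0],[0,0,0,0],[0,0,0,0]]]'
python3 look.py l w
python3 - <<'E'
from h import *
a=cv2.imread('pics/l_side.png');b=cv2.imread('pics/l_top.png')
A=cv2.resize(a[210:250,245:300],None,fx=10,fy=10,interpolation=cv2.INTER_CUBIC)
w=cv2.imread('pics/l_wrist.png'); W=cv2.resize(w[0:60,200:355],None,fx=3.55,fy=3.55,interpolation=cv2.INTER_CUBIC)
cv2.imwrite('pics/l_m.png',cv2.vconcat([A[:,:550],W[:,:550]]))
cv2.imwrite('pics/l_t2.png',cv2.resize(b[198:248,300:350],None,fx=12,fy=12,interpolation=cv2.INTER_CUBIC))
E
```

```text
time: 16.0
tool_pos: [468.1, -173.7, 138.9]
tcp_rot: [179.3, -0.1, -78.8]
ft_force: [0.4, 0.5, -1.4]
finger_gap: 60.2
t 16.0 tcp [ 468.1 -173.7  138.9] rpy [ 1.7928e+02 -9.0000e-02 -7.8770e+01] F [ 0.4  0.5 -1.4] M [ 0.01  0.05 -0.03] gap 60.2
```

View pics/l_m.png

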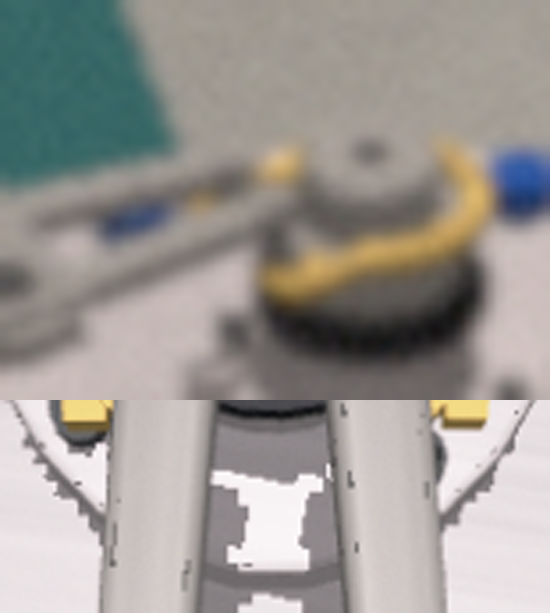

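View pics/l_t2.png

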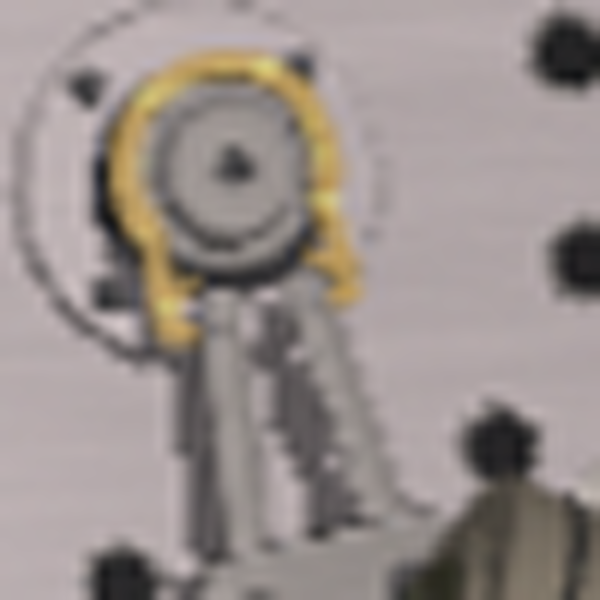

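```bash
cat > ov.py <<'E'
from h import *
import sys
n=sys.argv[1]; zf=float(sys.argv[2]); sp=float(sys.argv[3]); px,py=float(sys.argv[4]),float(sys.argv[5]); yaw=float(sys.argv[6])
rc=np.array([float(v) for v in sys.argv[7:10]])  # ring centre, underside
S=cam('side'); a=cv2.imread(f'pics/{n}_side.png'); x0,y0,w,h,f=248,205,54,42,14
A=cv2.resize(a[y0:y0+h,x0:x0+w],None,fx=f,fy=f,interpolation=cv2.INTER_CUBIC); B=A.copy()
R=Ro.from_euler('z',yaw,degrees=True).as_matrix()
def dr(P,col):
    uv=((proj(S,P)-[x0,y0]+.5)*f-.5).astype(int); cv2.polylines(B,[uv.reshape(-1,1,2)],False,col,1)
th=np.linspace(0,2*np.pi,25)
for sgn in (1,-1):
    for z in (zf-4.5,zf): dr([np.array([px,py,0])+R@np.array([3*np.cos(t),sgn*sp/2+3*np.sin(t),0])+[0,0,z] for t in th],(0,0,255))
    for z in (0,4): dr([rc+R@np.array([x,sgn*y,z]) for x,y in [(-34,13),(-34,20.5),(-23,20.5),(-23,13),(-29,18.5),(-34,13)]],(255,0,0))
for z in (0,4): dr([rc+R@np.array([26.5*np.cos(t),26.5*np.sin(t),z]) for t in np.linspace(-2.2,2.2,40)],(255,0,0))
for r,z in ((16,148.5),(22,133.5),(22,119.5),(27,114)): dr([np.array([609.5,-146,z])+[r*np.cos(t),r*np.sin(t),0] for t in th],(0,120,0))
cv2.imwrite(f'pics/{n}_ov.png',B); cv2.imwrite(f'pics/{n}_big.png',A)
E
python3 ov.py l 138.5 18 581 -151.5 11 609.7 -146.3 133.5
```

```text
(no output)
```

View pics/l_ov.png

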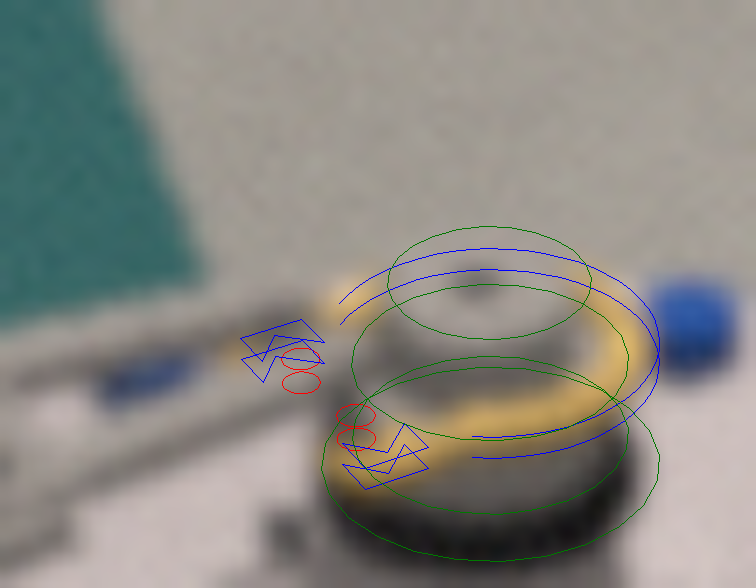

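View pics/l_big.png

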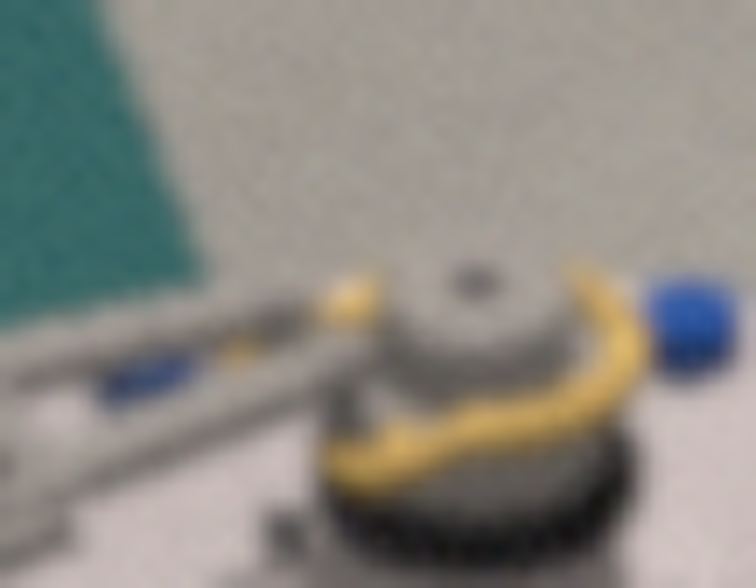

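```bash
python3 -m pendant '[[[0,0,0.05,0],[0,0,0.05,0],[0,0,0,0],[0,0,0,0],[0,0,0,0],[0,0,0,0],[0,0,0,0],[0,0,0,0],[0,0,0,0],[0,0,0,0]]]'
python3 look.py m w;  python3 ov.py m 138.5 18 581 -151.5 11 609.7 -146.3 133.5
```

```text
time: 16.98
tool_pos: [468.2, -173.8, 136.8]
tcp_rot: [179.3, -0.1, -78.8]
ft_force: [0.6, -0.6, -1.2]
finger_gap: 60.1
t 16.98 tcp [ 468.2 -173.8  136.8] rpy [ 1.793e+02 -1.000e-01 -7.878e+01] F [ 0.6 -0.6 -1.2] M [ 0.03 -0.04 -0.03] gap 60.1
```

View pics/m_big.png

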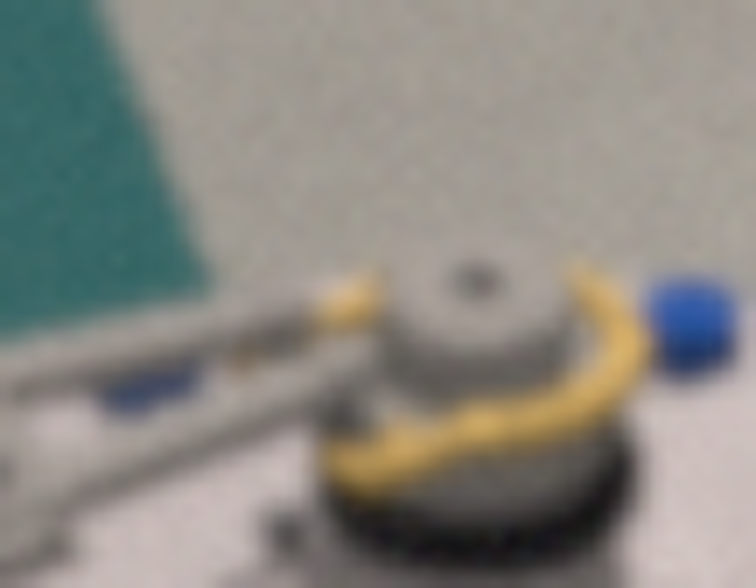

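View pics/m_wrist.png

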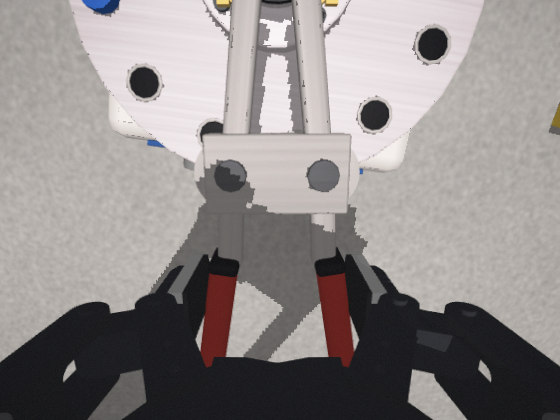

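```bash
python3 -m pendant '[[[0,0,0.05,0],[0,0,0.05,0],[0,0,0,0],[0,0,0,0],[0,0,0,0],[0,0,0,0],[0,0,0,0],[0,0,0,0],[0,0,0,0],[0,0,0,0]]]'
python3 look.py n w;  python3 ov.py n 138.5 18 581 -151.5 11 609.7 -146.3 133.5
python3 - <<'E'
from h import *
for n in 'lmn':
  w=cv2.imread(f'pics/{n}_wrist.png'); cv2.imwrite(f'pics/{n}_w2.png',cv2.resize(w[0:40,200:355],None,fx=5,fy=5,interpolation=cv2.INTER_CUBIC))
cv2.imwrite('pics/lmn.png',cv2.vconcat([cv2.imread(f'pics/{n}_w2.png') for n in 'lmn']))
E
```

```text
time: 17.97
tool_pos: [468.1, -173.7, 134.5]
tcp_rot: [179.3, -0.1, -78.8]
ft_force: [-0.1, -0.8, -1.0]
finger_gap: 59.5
t 17.97 tcp [ 468.1 -173.7  134.5] rpy [ 1.7929e+02 -9.0000e-02 -7.8780e+01] F [-0.1 -0.8 -1. ] M [-0.03 -0.   -0.04] gap 59.5
```

View pics/n_big.png

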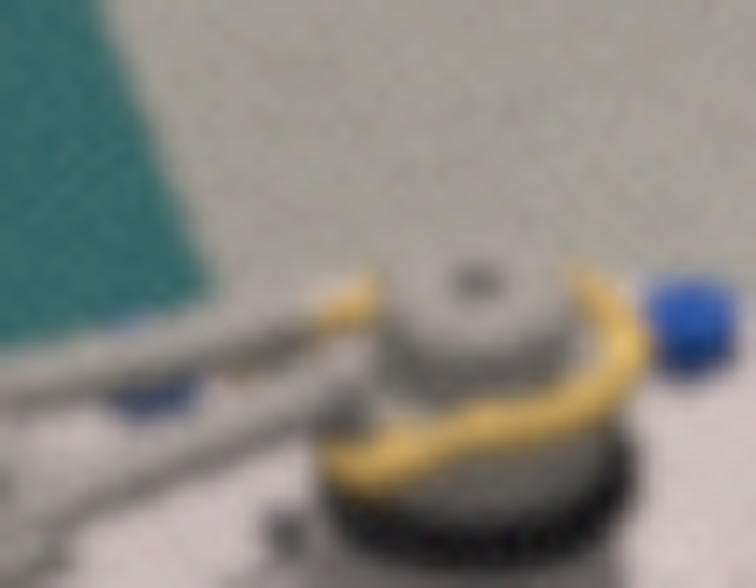

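View pics/lmn.png

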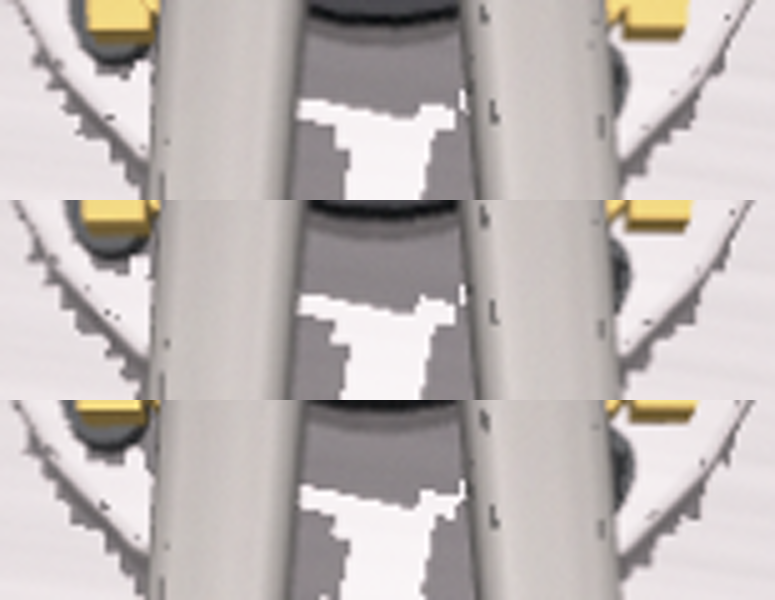

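```bash
python3 -m pendant '[[[0,0,0.05,0],[0,0,0.05,0],[0,0,0,0],[0,0,0,0],[0,0,0,0],[0,0,0,0],[0,0,0,0],[0,0,0,0],[0,0,0,0],[0,0,0,0]]]'
python3 look.py o w;  python3 ov.py o 138.5 18 581 -151.5 11 609.7 -146.3 133.5
python3 - <<'E'
from h import *
for n in 'o':
  w=cv2.imread(f'pics/{n}_wrist.png'); cv2.imwrite(f'pics/{n}_w2.png',cv2.resize(w[0:40,200:351],None,fx=5,fy=5,interpolation=cv2.INTER_CUBIC))
a=cv2.imread('pics/o_w2.png');cv2.imwrite('pics/o_m.png',cv2.vconcat([a[:,:755],cv2.imread('pics/o_big.png')[180:,:755]]))
E
```

```text
time: 18.95
tool_pos: [468.0, -173.7, 132.3]
tcp_rot: [179.3, -0.1, -78.8]
ft_force: [0.1, 0.1, -0.7]
finger_gap: 59.4
t 18.95 tcp [ 468.  -173.7  132.3] rpy [ 1.7928e+02 -9.0000e-02 -7.8780e+01] F [ 0.1  0.1 -0.7] M [0.02 0.03 0.04] gap 59.4
```

View pics/o_m.png

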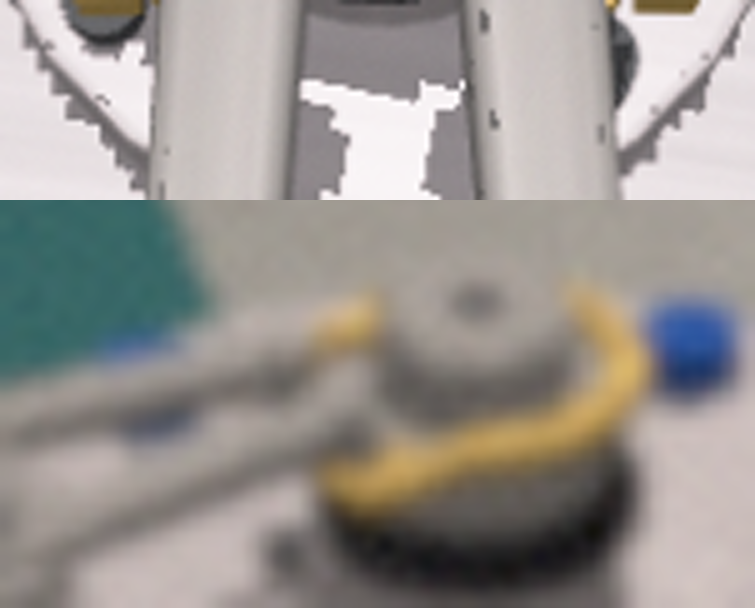

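Run:
```python
from h import *
b=cv2.imread('pics/o_top.png')
cv2.imwrite('pics/o_t2.png',cv2.resize(b[198:248,300:350],None,fx=12,fy=12,interpolation=cv2.INTER_CUBIC))
```

```text
(no output)
```

View pics/o_t2.png

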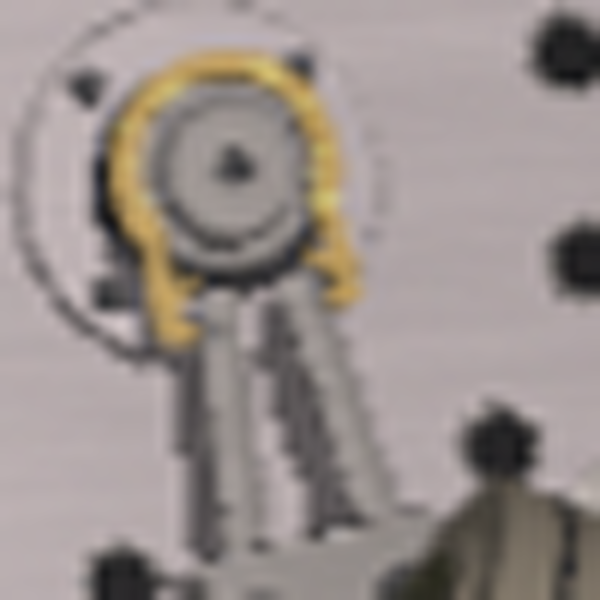

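```bash
python3 -m pendant '[[[0,0,0.06,0],[0,0,0.06,0],[0,0,0,0],[0,0,0,0],[0,0,0,0],[0,0,0,0],[0,0,0,0],[0,0,0,0],[0,0,0,0],[0,0,0,0]]]'
python3 look.py p w;  python3 ov.py p 138.5 18 581 -151.5 11 609.7 -146.3 133.5
python3 - <<'E'
from h import *
for n in 'p':
  w=cv2.imread(f'pics/{n}_wrist.png'); cv2.imwrite(f'pics/{n}_w2.png',cv2.resize(w[0:40,200:351],None,fx=5,fy=5,interpolation=cv2.INTER_CUBIC))
a=cv2.imread('pics/p_w2.png');cv2.imwrite('pics/p_m.png',cv2.vconcat([a[:,:755],cv2.imread('pics/p_big.png')[180:,:755]]))
E
```

```text
time: 19.93
tool_pos: [468.1, -173.8, 129.7]
tcp_rot: [179.3, -0.1, -78.8]
ft_force: [0.4, 1.0, -1.3]
finger_gap: 59.3
t 19.93 tcp [ 468.1 -173.8  129.7] rpy [ 1.7929e+02 -1.0000e-01 -7.8770e+01] F [ 0.4  1.  -1.3] M [-0.01 -0.03 -0.06] gap 59.3
```

View pics/p_m.png

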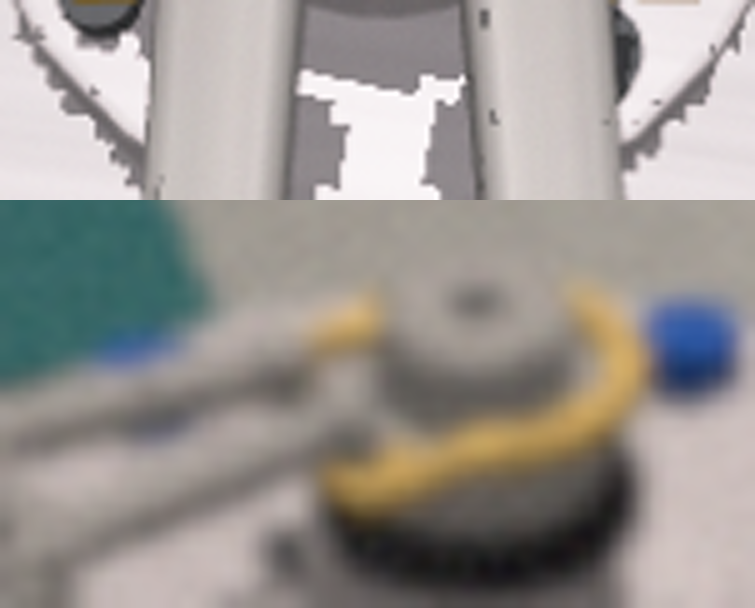

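```bash
python3 -m pendant '[[[0,0,0,0],[0,0,-0.03,0],[0,0,-0.03,0],[0,0,-0.03,0],[0,0,0,0],[0,0,0,0],[0,0,0,0],[0,0,0,0],[0,0,0,0],[0,0,0,0]]]' 0.2 80
python3 look.py q w;  python3 ov.py q 138.5 18 581 -151.5 11 609.7 -146.3 133.5
python3 - <<'E'
from h import *
n='q'
w=cv2.imread(f'pics/{n}_wrist.png'); a=cv2.resize(w[0:40,200:351],None,fx=5,fy=5,interpolation=cv2.INTER_CUBIC)
cv2.imwrite(f'pics/{n}_m.png',cv2.vconcat([a[:,:755],cv2.imread(f'pics/{n}_big.png')[180:,:755]]))
b=cv2.imread(f'pics/{n}_top.png')
cv2.imwrite(f'pics/{n}_t2.png',cv2.resize(b[198:248,300:350],None,fx=12,fy=12,interpolation=cv2.INTER_CUBIC))
E
```

```text
time: 20.92
tool_pos: [468.2, -173.8, 131.7]
tcp_rot: [179.3, -0.1, -78.8]
ft_force: [0.3, 0.9, -1.3]
finger_gap: 51.6
t 20.92 tcp [ 468.2 -173.8  131.7] rpy [ 1.7931e+02 -1.0000e-01 -7.8780e+01] F [ 0.3  0.9 -1.3] M [-0.02 -0.05 -0.  ] gap 51.6
```

View pics/q_m.png

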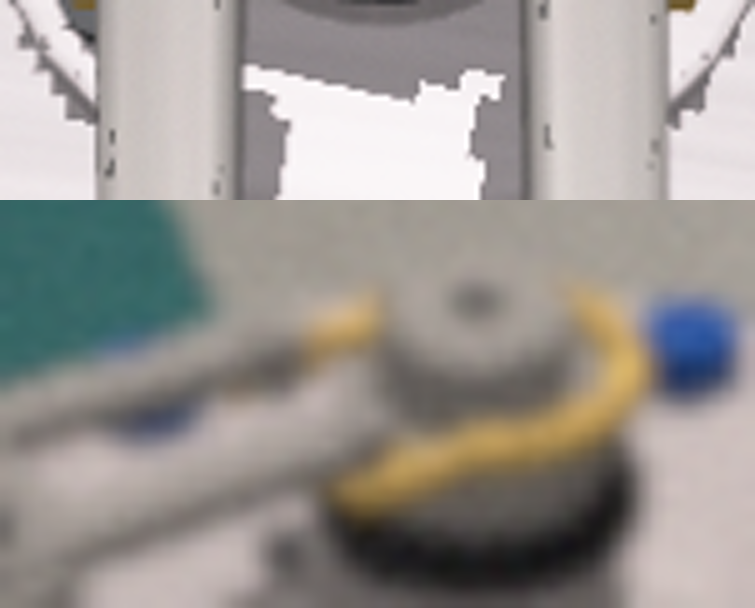

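View pics/q_t2.png

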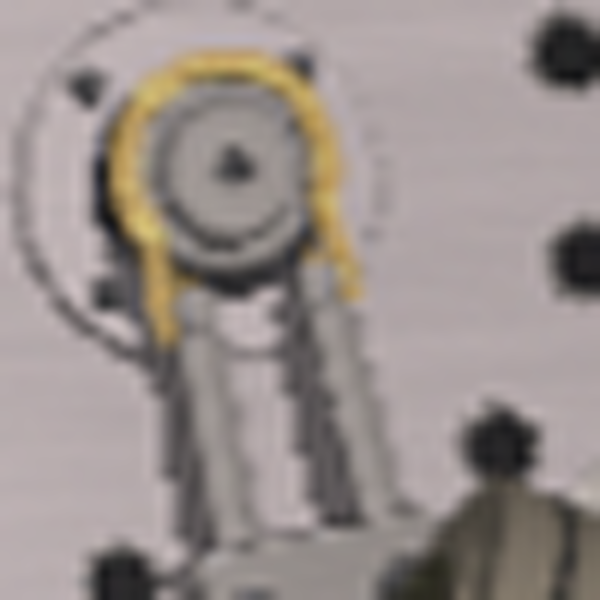

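```bash
python3 -m pendant '[[[0,0,0,0],[0,0,-0.02,0],[0,0,-0.02,0],[0,0,0,0],[0,0,0,0],[0,0,0,0],[0,0,0,0],[0,0,0,0],[0,0,0,0],[0,0,0,0]]]' 0.07 80
cat > look2.py <<'E'
import os,sys
n=sys.argv[1]
os.system(f'python3 look.py {n} w; python3 ov.py {n} 138.5 18 581 -151.5 11 609.7 -146.3 133.5')
from h import *
w=cv2.imread(f'pics/{n}_wrist.png'); a=cv2.resize(w[0:40,200:351],None,fx=5,fy=5,interpolation=cv2.INTER_CUBIC)
b=cv2.imread(f'pics/{n}_top.png'); t=cv2.resize(b[200:235,300:350],None,fx=15,fy=15,interpolation=cv2.INTER_CUBIC)
cv2.imwrite(f'pics/{n}_m.png',cv2.vconcat([a[:90,:750],cv2.imread(f'pics/{n}_big.png')[180:,:750]]))
cv2.imwrite(f'pics/{n}_t2.png',t)
E
python3 look2.py r
```

```text
time: 21.9
tool_pos: [468.2, -173.8, 132.6]
tcp_rot: [179.3, -0.1, -78.8]
ft_force: [-0.7, 1.3, -1.0]
finger_gap: 45.6
t 21.9 tcp [ 468.2 -173.8  132.6] rpy [ 1.793e+02 -1.000e-01 -7.878e+01] F [-0.7  1.3 -1. ] M [ 0.02 -0.07  0.  ] gap 45.6
```

View pics/r_m.png

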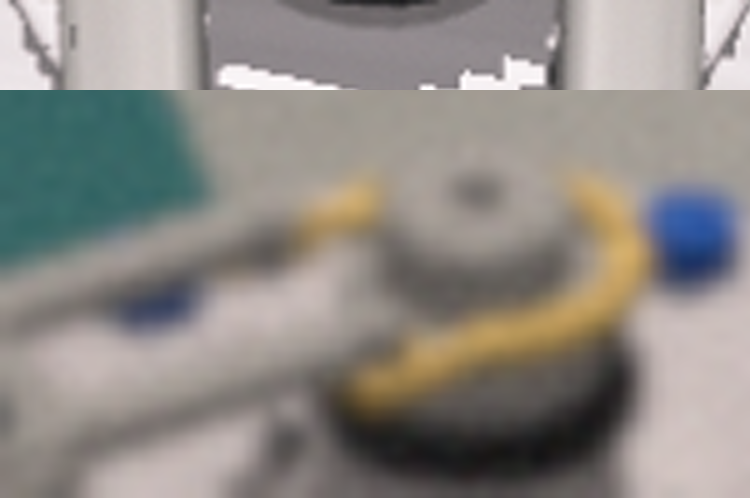

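View pics/r_t2.png

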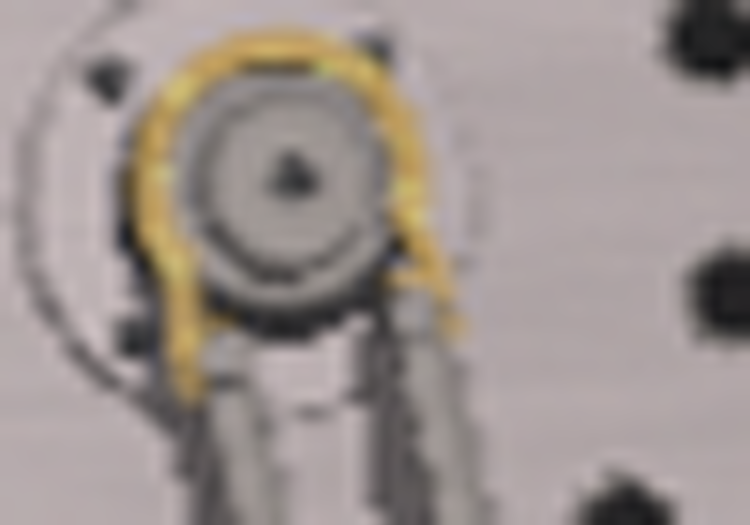

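```bash
python3 -m pendant '[[[0,0,0,0],[0,0,-0.02,0],[0,0,-0.02,0],[0,0,0,0],[0,0,0,0],[0,0,0,0],[0,0,0,0],[0,0,0,0],[0,0,0,0],[0,0,0,0]]]' -0.07 80
python3 -m pendant '[[[0,0,0,0],[0,0,-0.02,0],[0,0,-0.02,0],[0,0,0,0],[0,0,0,0],[0,0,0,0],[0,0,0,0],[0,0,0,0],[0,0,0,0],[0,0,0,0]]]' -0.3 80
python3 look2.py s
```

```text
time: 22.88
tool_pos: [468.0, -173.7, 133.2]
tcp_rot: [179.3, -0.1, -78.8]
ft_force: [0.4, 0.2, -1.8]
finger_gap: 40.4
time: 23.72
tool_pos: [468.3, -173.7, 134.3]
tcp_rot: [179.3, -0.1, -78.8]
ft_force: [0.6, 0.6, -1.2]
finger_gap: 31.4
t 23.72 tcp [ 468.3 -173.7  134.3] rpy [ 1.7932e+02 -1.0000e-01 -7.8780e+01] F [ 0.6  0.6 -1.2] M [-0.05 -0.05 -0.02] gap 31.4
```

View pics/s_m.png

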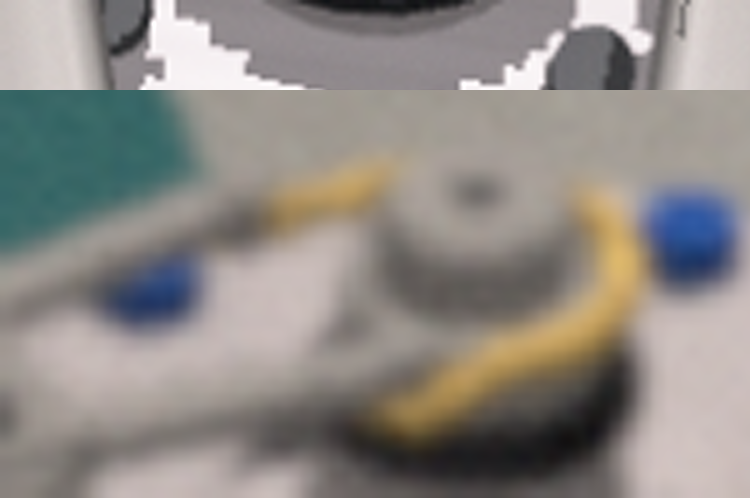

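View pics/s_t2.png

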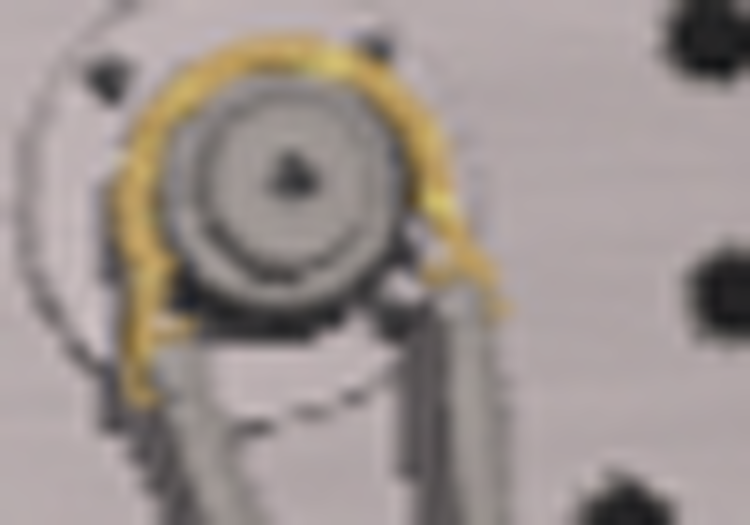

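View pics/s_wrist.png

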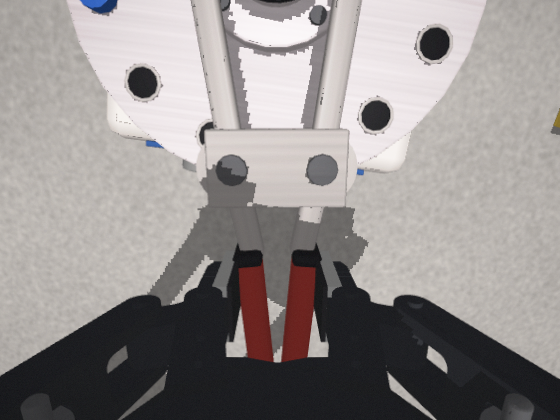

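Run:
```python
from h import *
T=cam('top')
u=lambda p:un([p],300,200,15)[0]
b=back(T,[u((178,360)),u((463,297)),u((292,175))],[144,144,148.5]); print(np.round(b,1))
m=(b[0]+b[1])/2; d=b[0]-b[1]; yaw=np.arctan2(d[1],d[0])-np.pi/2; f=np.array([np.cos(yaw),np.sin(yaw)]); v=(b[2]-m)[:2]
print(np.hypot(*d[:2]),np.degrees(yaw),v@f,v@[-f[1],f[0]])
f=np.array([np.cos(np.radians(11.2)),np.sin(np.radians(11.2))]);print(v@f,v@[-f[1],f[0]])
a=cv2.imread('pics/s_top.png'); cv2.imwrite('pics/s_t3.png',cv2.resize(a[202:230,304:340],None,fx=20,fy=20,interpolation=cv2.INTER_NEAREST))
```

```text
[[ 577.8 -124.6  144. ]
 [ 588.  -174.9  144. ]
 [ 609.6 -144.8  148.5]]
51.324092354854045 11.437597613415914 27.14222888815091 -0.40638087966552217
27.14368071349883 -0.29382266720449657
```

View pics/s_t3.png

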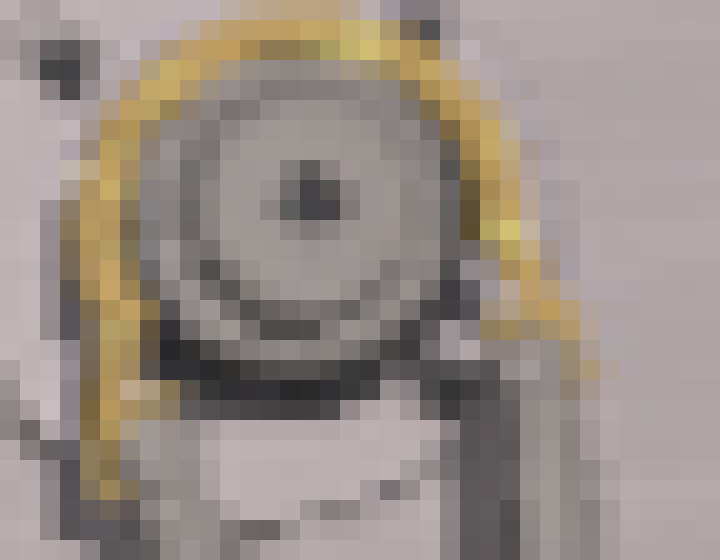

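```bash
python3 -m pendant '[[[0,-0.07,0,0],[0,-0.07,0,0],[0,-0.05,0,0],[0,0,0,0],[0,0,0,0],[0,0,0,0],[0,0,0,0],[0,0,0,0],[0,0,0,0],[0,0,0,0]]]'
python3 look2.py u
```

```text
time: 24.7
tool_pos: [471.9, -172.7, 133.8]
tcp_rot: [179.2, -0.1, -78.8]
ft_force: [0.3, -0.0, -2.1]
finger_gap: 31.5
t 24.7 tcp [ 471.9 -172.7  133.8] rpy [ 1.7924e+02 -6.0000e-02 -7.8770e+01] F [ 0.3 -0.  -2.1] M [-0.02  0.08  0.01] gap 31.5
```

View pics/u_m.png

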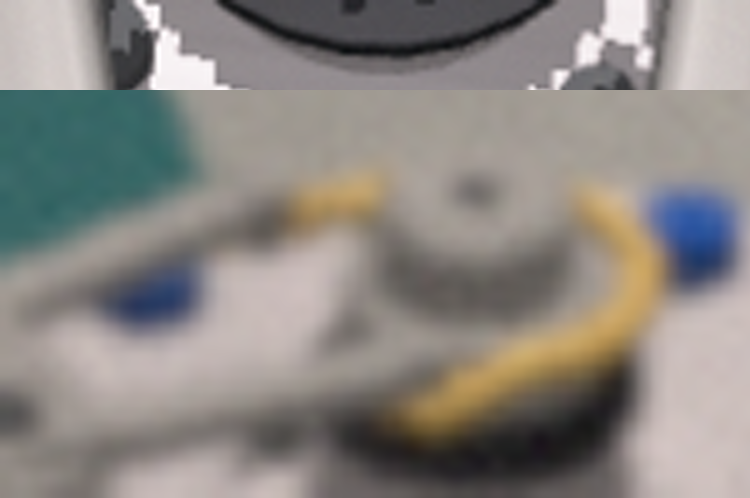

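View pics/u_t2.png

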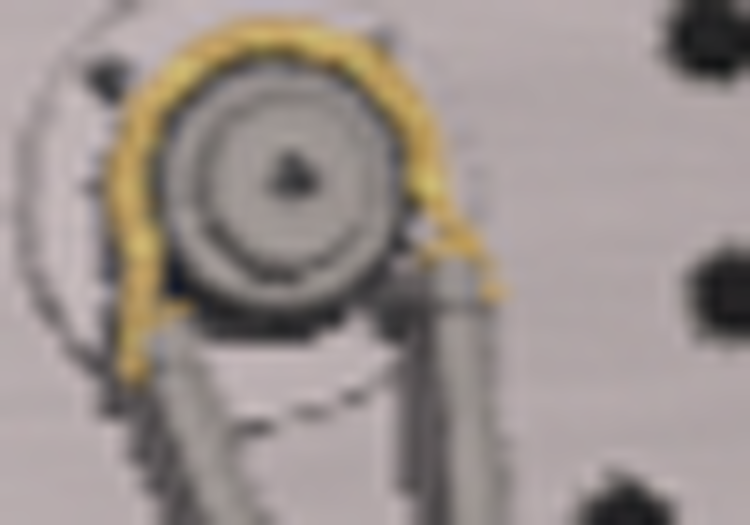

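```bash
python3 -m pendant '[[[0,0,0.05,0],[0,0,0.05,0],[0,0,0.05,0],[0,0,0.05,0],[0,0,0.05,0],[0,0,0,0],[0,0,0,0],[0,0,0,0],[0,0,0,0],[0,0,0,0]]]'
python3 look2.py v
```

```text
time: 25.68
tool_pos: [471.8, -172.7, 128.1]
tcp_rot: [179.2, -0.1, -78.8]
ft_force: [0.0, 0.5, -1.1]
finger_gap: 31.5
t 25.68 tcp [ 471.8 -172.7  128.1] rpy [ 1.7923e+02 -5.0000e-02 -7.8770e+01] F [ 0.   0.5 -1.1] M [ 0.03  0.05 -0.03] gap 31.5
```

View pics/v_m.png

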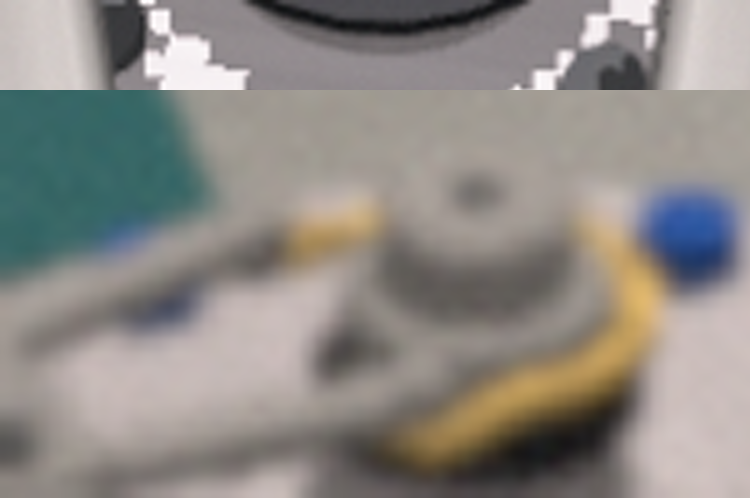

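View pics/v_t2.png

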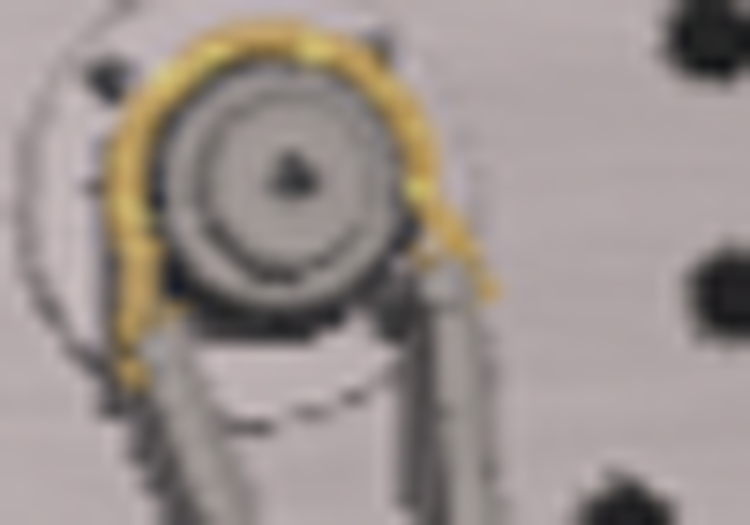

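```bash
python3 -m pendant '[[[0,0,0.07,0],[0,0,0.07,0],[0,0,0.07,0],[0,0,0.07,0],[0,0,0.07,0],[0,0,0.07,0],[0,0,0.07,0],[0,0,0.07,0],[0,0,0,0],[0,0,0,0]]]'
python3 look2.py x
```

```text
time: 26.67
tool_pos: [471.6, -172.8, 115.5]
tcp_rot: [179.2, -0.1, -78.8]
ft_force: [0.0, -0.4, -1.7]
finger_gap: 31.5
t 26.67 tcp [ 471.6 -172.8  115.5] rpy [ 1.7923e+02 -5.0000e-02 -7.8770e+01] F [ 0.  -0.4 -1.7] M [-0.   -0.02 -0.02] gap 31.5
```

View pics/x_m.png

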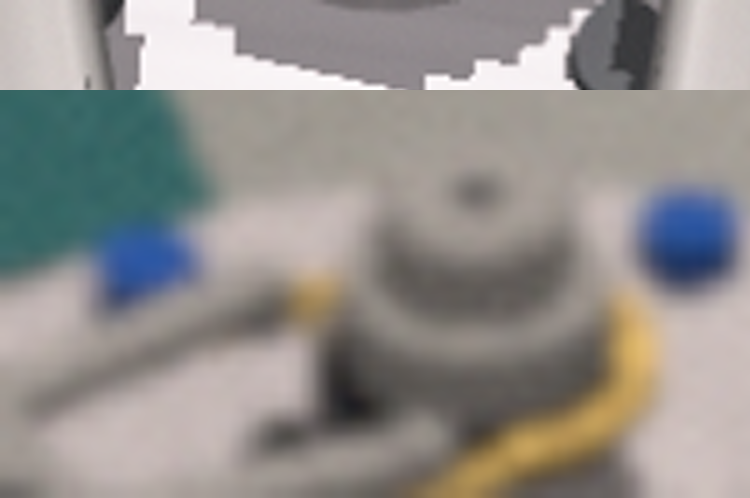

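View pics/x_t2.png

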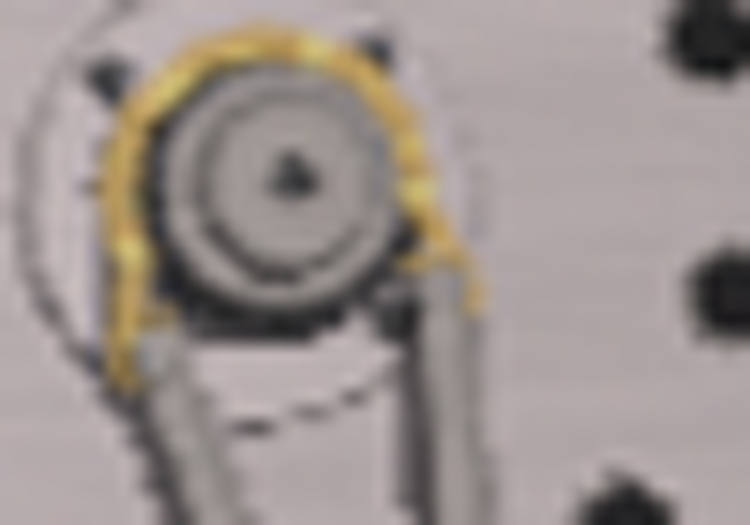

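```bash
python3 -m pendant '[[[0,0,0.04,0],[0,0,0.04,0],[0,0,0,0],[0,0,0,0],[0,0,0,0],[0,0,0,0],[0,0,0,0],[0,0,0,0],[0,0,0,0],[0,0,0,0]]]'
python3 look2.py y; python3 -c "
from h import *
st()"
```

```text
time: 27.65
tool_pos: [472.0, -173.0, 114.6]
tcp_rot: [179.3, -0.1, -78.8]
ft_force: [-0.0, -0.2, -0.6]
finger_gap: 31.4
t 27.65 tcp [ 472.  -173.   114.6] rpy [ 1.7929e+02 -1.0000e-01 -7.8770e+01] F [-0.  -0.2 -0.6] M [-0.05 -0.03 -0.05] gap 31.4
t 27.8 tcp [ 472.  -173.   114.5] rpy [ 1.7929e+02 -9.0000e-02 -7.8770e+01] F [ 0.5 -0.4 -1.5] M [ 0.03 -0.03  0.03] gap 31.4
```

Run:
```python
from h import *
a=[]
for n in 'xy':
    im=cv2.imread(f'pics/{n}_side.png'); a.append(cv2.resize(im[215:262,250:305],None,fx=7,fy=7,interpolation=cv2.INTER_CUBIC))
cv2.imwrite('pics/xy.png',cv2.hconcat(a))
```

```text
(no output)
```

View pics/xy.png

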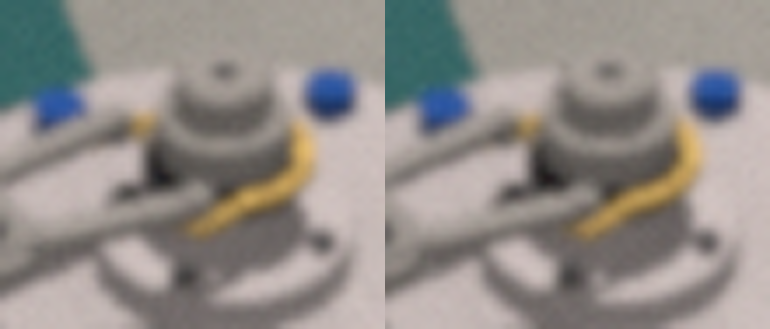

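```bash
python3 -m pendant '[[[0,0,0.05,0],[0,0,0.05,0],[0,0,0,0],[0,0,0,0],[0,0,0,0],[0,0,0,0],[0,0,0,0],[0,0,0,0],[0,0,0,0],[0,0,0,0]]]'
python3 look2.py z; python3 -c "
from h import *
st()"
```

```text
time: 28.63
tool_pos: [472.4, -173.1, 112.8]
tcp_rot: [179.3, -0.1, -78.8]
ft_force: [-0.3, -0.6, -0.8]
finger_gap: 31.5
t 28.63 tcp [ 472.4 -173.1  112.8] rpy [ 1.7934e+02 -1.2000e-01 -7.8770e+01] F [-0.3 -0.6 -0.8] M [ 0.01 -0.06  0.  ] gap 31.5
t 28.78 tcp [ 472.4 -173.1  112.8] rpy [ 1.7934e+02 -1.2000e-01 -7.8770e+01] F [ 1.2 -0.  -1.2] M [ 0.07 -0.06 -0.  ] gap 31.4
```

Run:
```python
from h import *
a=[]
for n in 'yz':
    im=cv2.imread(f'pics/{n}_side.png'); a.append(cv2.resize(im[215:262,250:305],None,fx=7,fy=7,interpolation=cv2.INTER_CUBIC))
cv2.imwrite('pics/yz.png',cv2.hconcat(a))
```

```text
(no output)
```

View pics/yz.png

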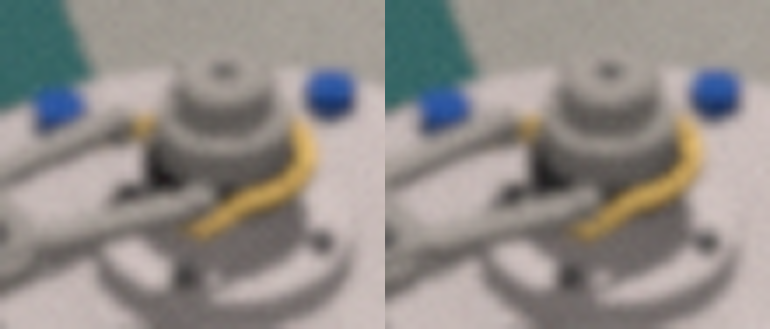

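View pics/z_t2.png

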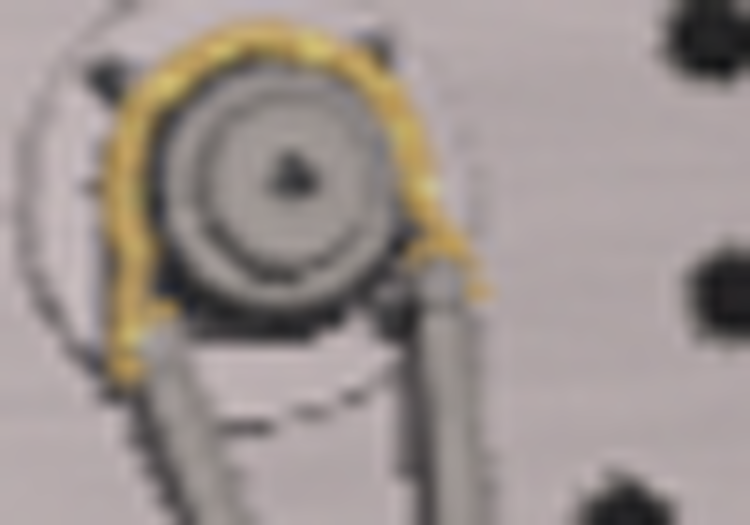

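```bash
sed 's/,205,54,42,14/,215,54,42,14/' ov.py > ov2.py; python3 ov2.py z 118.5 51 586.2 -150.2 11.2 613.1 -144.8 114
```

```text
(no output)
```

View pics/z_ov.png

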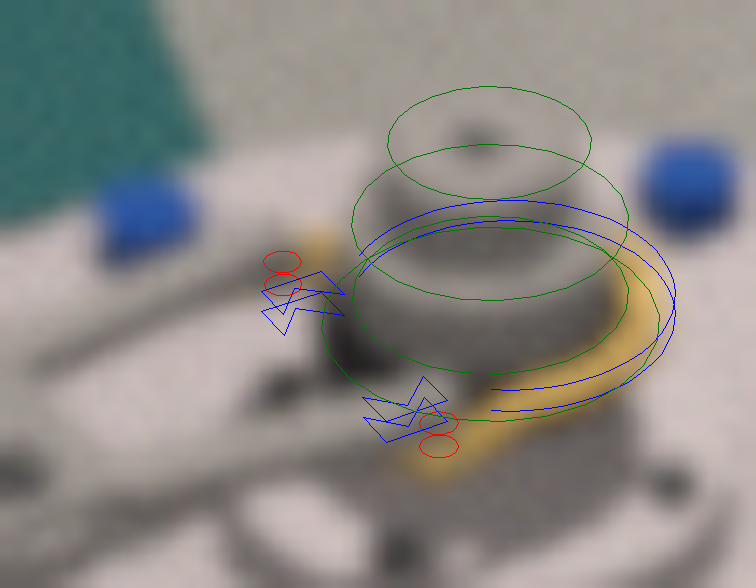

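```bash
python3 -m pendant '[[[0,0.06,0,0],[0,0.06,0,0],[0,0.06,0,0],[0,0,0,0],[0,0,0,0],[0,0,0,0],[0,0,0,0],[0,0,0,0],[0,0,0,0],[0,0,0,0]]]'
python3 look2.py ba; python3 ov2.py ba 118.5 51 582.7 -150.9 11.2 609.6 -145.5 114
```

```text
time: 29.62
tool_pos: [468.6, -173.9, 112.9]
tcp_rot: [179.4, -0.1, -78.8]
ft_force: [0.9, -0.3, -1.1]
finger_gap: 31.3
t 29.62 tcp [ 468.6 -173.9  112.9] rpy [ 1.7937e+02 -1.3000e-01 -7.8780e+01] F [ 0.9 -0.3 -1.1] M [ 0.01 -0.04 -0.03] gap 31.3
```

View pics/ba_ov.png

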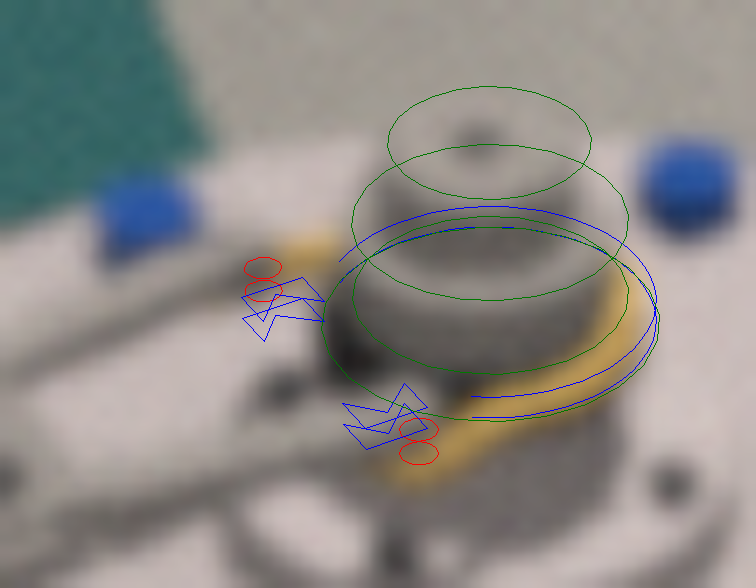

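View pics/ba_t2.png

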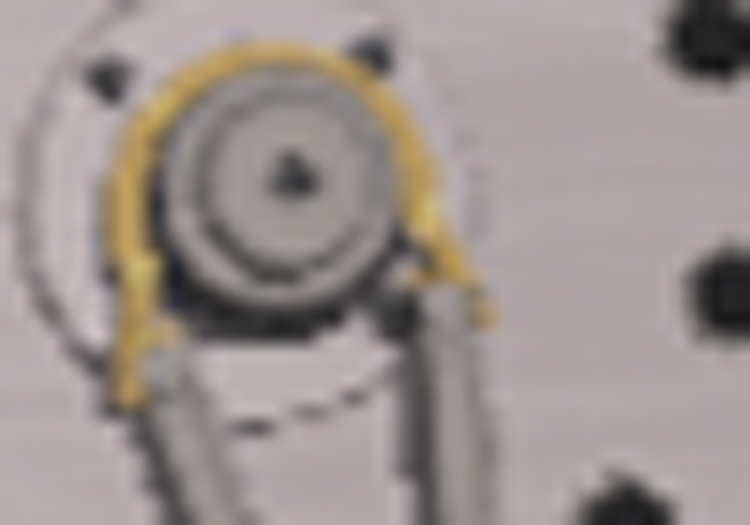

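```bash
python3 -m pendant '[[[0,0,0,0],[0,0,0.02,0],[0,0.03,0.02,0],[0,0,0,0],[0,0,0,0],[0,0,0,0],[0,0,0,0],[0,0,0,0],[0,0,0,0],[0,0,0,0]]]' -0.06
python3 -m pendant '[[[0,0,0,0],[0,0,0.02,0],[0,0.04,0.03,0],[0,0,0.02,0],[0,0,0,0],[0,0,0,0],[0,0,0,0],[0,0,0,0],[0,0,0,0],[0,0,0,0]]]' 0.15
python3 look2.py bb; python3 ov2.py bb 118.5 30 581.4 -151.2 11.2 609.6 -145.5 114
```

```text
time: 30.6
tool_pos: [468.2, -174.1, 112.3]
tcp_rot: [179.4, -0.1, -78.8]
ft_force: [-0.4, -0.4, -0.2]
finger_gap: 40.5
time: 31.43
tool_pos: [467.0, -174.2, 110.3]
tcp_rot: [179.4, -0.1, -78.8]
ft_force: [-0.2, -1.2, -0.9]
finger_gap: 48.7
t 31.43 tcp [ 467.  -174.2  110.3] rpy [ 1.7935e+02 -1.2000e-01 -7.8770e+01] F [-0.2 -1.2 -0.9] M [ 0.01 -0.1  -0.03] gap 48.7
```

View pics/bb_ov.png

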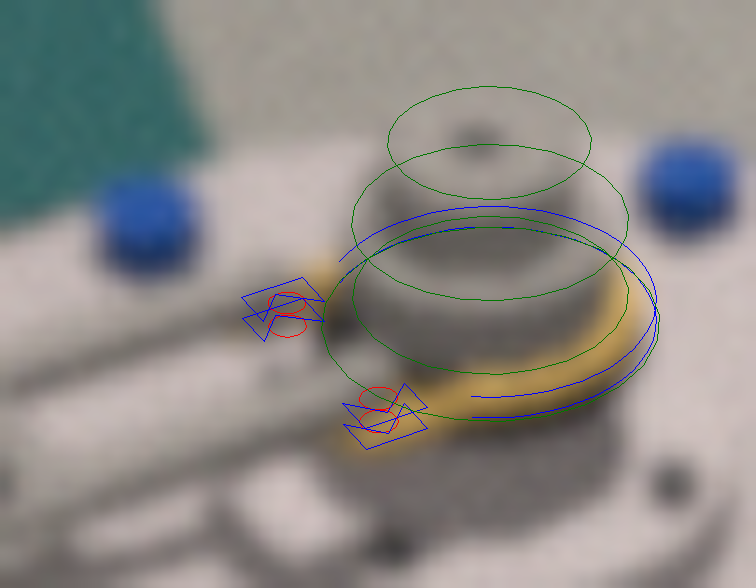

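View pics/bb_t2.png

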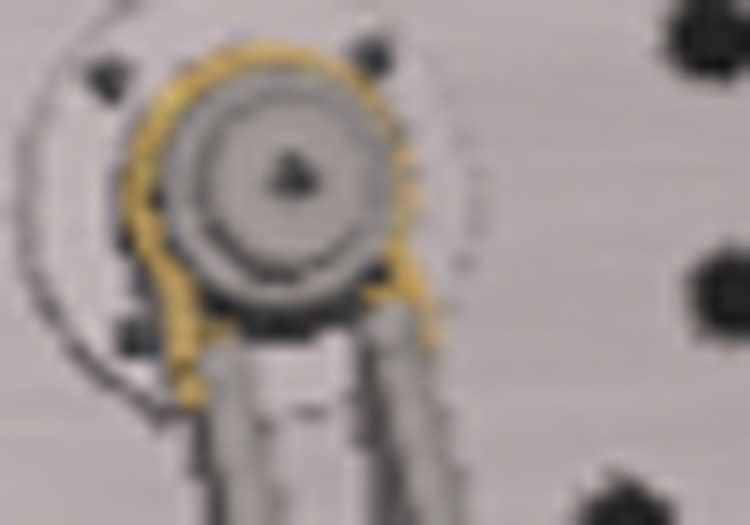

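View pics/bb_wrist.png

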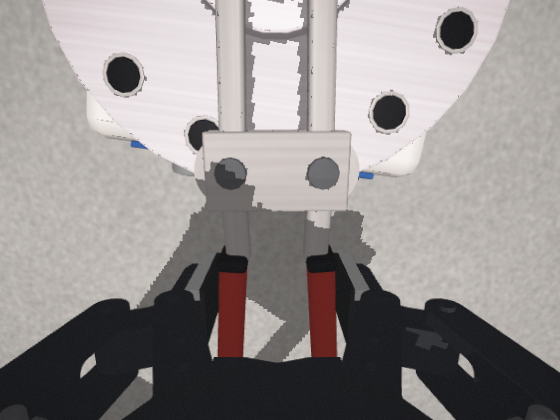

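```bash
python3 -m pendant '[[[0,0,0,0],[0,0,0.03,0],[0,0,0.03,0],[0,0,0.02,0],[0,0,0,0],[0,0,0,0],[0,0,0,0],[0,0,0,0],[0,0,0,0],[0,0,0,0]]]' 0.395
python3 look2.py bc; python3 ov2.py bc 118.5 18 581.4 -151.2 11.2 609.6 -145.5 114
```

```text
time: 32.42
tool_pos: [466.8, -174.1, 108.3]
tcp_rot: [179.3, -0.1, -78.8]
ft_force: [-0.4, -0.6, -1.4]
finger_gap: 59.5
t 32.42 tcp [ 466.8 -174.1  108.3] rpy [ 1.7933e+02 -1.1000e-01 -7.8770e+01] F [-0.4 -0.6 -1.4] M [-0.01 -0.03 -0.02] gap 59.5
```

View pics/bc_ov.png

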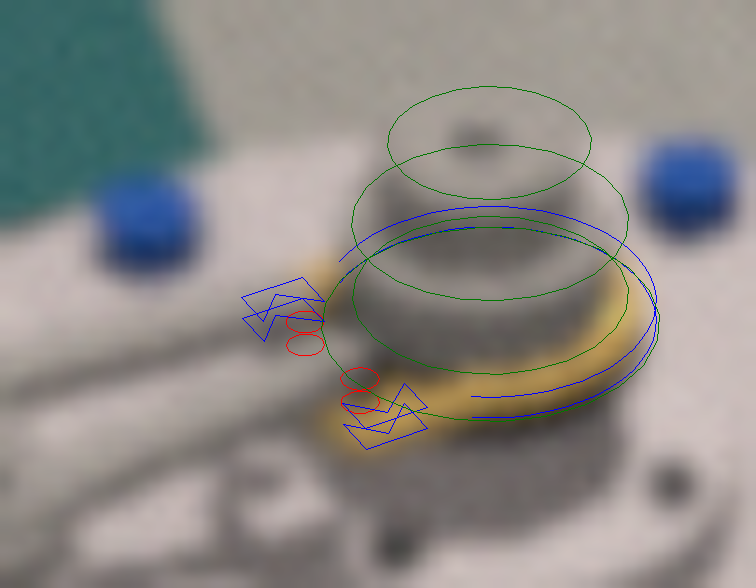

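View pics/bc_t2.png

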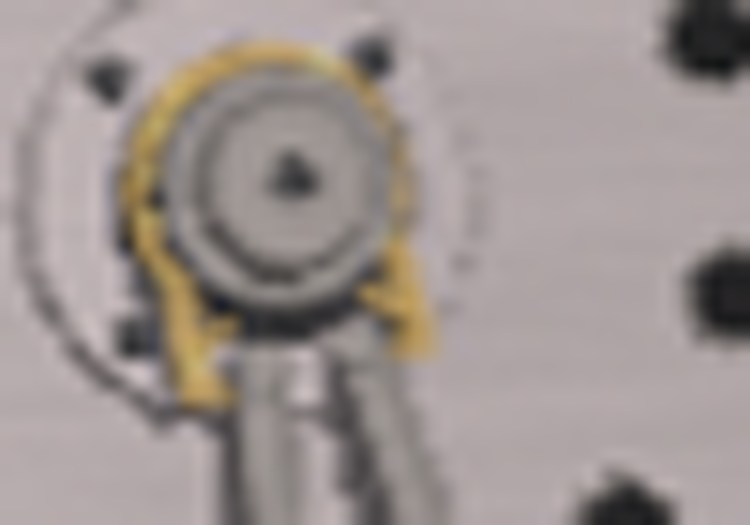

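View pics/bc_wrist.png

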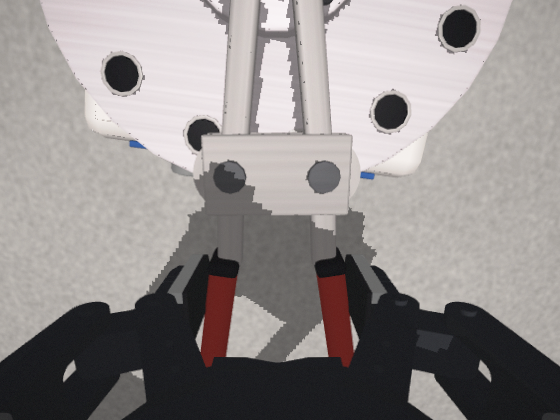

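```bash
python3 -m pendant '[[[0,0,-0.1,0],[0,0,-0.1,0],[0,0,-0.1,0],[0,0,-0.2,0],[0,0,-0.3,0],[0,0,-0.4,0],[0,0,-0.4,0],[0,0,-0.4,0],[0,0,-0.4,0],[0,0,-0.3,0]]]'
python3 look2.py bd; python3 ov2.py bd 118.5 18 581.4 -151.2 11.2 609.6 -145.5 114
```

```text
time: 33.4
tool_pos: [466.9, -173.7, 167.4]
tcp_rot: [179.3, -0.1, -78.8]
ft_force: [1.4, 0.1, -1.3]
finger_gap: 59.7
t 33.4 tcp [ 466.9 -173.7  167.4] rpy [ 1.7927e+02 -7.0000e-02 -7.8780e+01] F [ 1.4  0.1 -1.3] M [-0.02  0.    0.  ] gap 59.7
```

View pics/bd_ov.png

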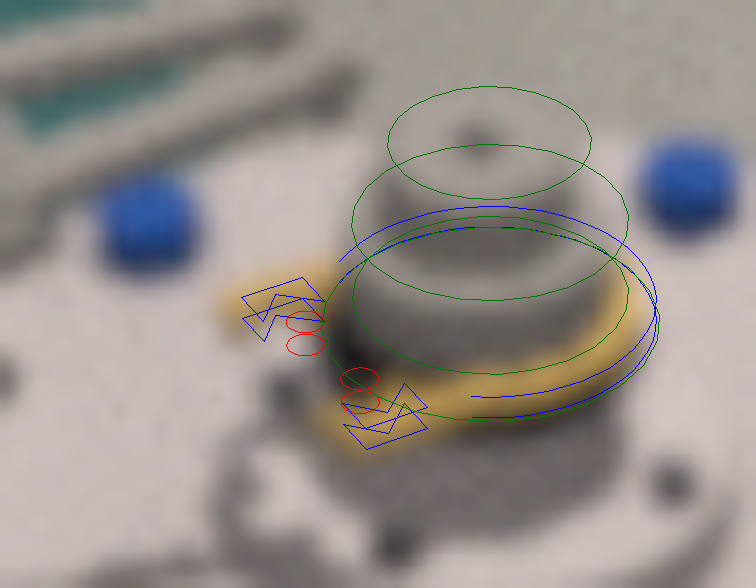

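View pics/bd_wrist.png

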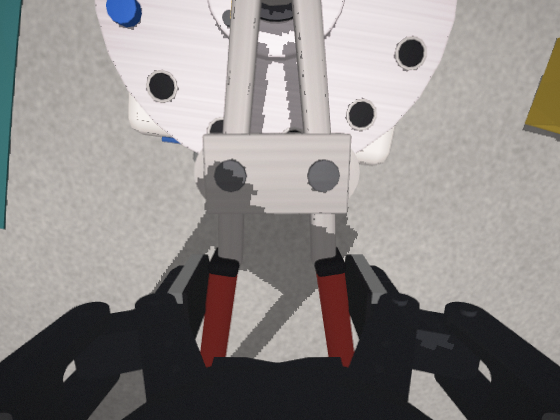

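```bash
python3 -c "
from h import *
plan([468,216.5,150],-103.3,20)"
```

```text
[[-0.96, -0.19, 0.04, 0.27], [-0.96, -0.17, 0.04, 0.27], [-0.96, -0.15, 0.04, 0.27], [-0.97, -0.13, 0.04, 0.27], [-0.97, -0.11, 0.04, 0.27], [-0.97, -0.09, 0.04, 0.27], [-0.97, -0.07, 0.04, 0.27], [-0.97, -0.05, 0.04, 0.27], [-0.98, -0.03, 0.04, 0.27], [-0.98, -0.01, 0.04, 0.27]]
[[-0.98, 0.01, 0.04, 0.27], [-0.98, 0.04, 0.04, 0.27], [-0.97, 0.06, 0.04, 0.27], [-0.97, 0.08, 0.04, 0.27], [-0.97, 0.1, 0.04, 0.27], [-0.97, 0.12, 0.04, 0.27], [-0.97, 0.14, 0.04, 0.27], [-0.96, 0.16, 0.04, 0.27], [-0.96, 0.18, 0.04, 0.27], [-0.95, 0.2, 0.04, 0.27]]
```

```bash
python3 -m pendant '[[[0,0,0,0],[-0.3,0,0,0.2],[-0.7,0,0,0.3],[-1,-0.1,0,0.3],[-1,-0.1,0,0.3],[-1,-0.1,0.05,0.3],[-1,-0.1,0.05,0.3],[-1,-0.05,0.05,0.3],[-1,-0.05,0.05,0.3],[-1,0,0.05,0.3]]]' 0.12
python3 -m pendant '[[[-1,0,0.05,0.3],[-1,0,0.05,0.3],[-1,0.05,0.05,0.3],[-1,0.05,0.05,0.3],[-1,0.1,0.05,0.3],[-1,0.1,0.05,0.3],[-1,0.1,0.05,0.3],[-1,0.15,0.05,0.3],[-0.8,0.15,0.05,0.3],[-0.5,0.1,0.05,0.2]]]'
python3 -c "
from h import *
st();plan([468,216.5,40],-103.3,10)"
```

```text
time: 34.38
tool_pos: [457.9, -10.3, 154.6]
tcp_rot: [178.8, -0.2, -91.6]
ft_force: [0.4, 0.5, -1.6]
finger_gap: 47.8
time: 35.22
tool_pos: [460.4, 187.3, 135.7]
tcp_rot: [178.2, -0.7, -105.5]
ft_force: [-0.1, 0.1, -1.2]
finger_gap: 47.8
t 35.22 tcp [460.4 187.3 135.7] rpy [ 178.21   -0.7  -105.53] F [-0.1  0.1 -1.2] M [-0.07 -0.05 -0.07] gap 47.8
[[-0.16, -0.01, 0.48, -0.05], [-0.16, -0.01, 0.48, -0.05], [-0.16, -0.01, 0.48, -0.05], [-0.16, -0.01, 0.48, -0.05], [-0.16, -0.01, 0.48, -0.05], [-0.16, -0.02, 0.48, -0.05], [-0.16, -0.02, 0.48, -0.05], [-0.16, -0.02, 0.48, -0.05], [-0.16, -0.02, 0.48, -0.05], [-0.16, -0.02, 0.48, -0.05]]
```

```bash
python3 -m pendant '[[[-0.2,0,0.3,-0.05],[-0.2,0,0.4,-0.05],[-0.2,0,0.5,-0.05],[-0.2,0,0.5,-0.05],[-0.2,0,0.5,-0.05],[-0.2,0,0.5,-0.05],[-0.1,0,0.5,-0.05],[-0.1,0,0.4,-0.05],[0,0,0.3,-0.05],[0,0,0.1,0]]]'
python3 -c "
from h import *
st();plan([468,216.5,20],-103.3,1)"
```

```text
time: 36.05
tool_pos: [462.0, 214.8, 42.3]
tcp_rot: [177.8, -0.9, -103.1]
ft_force: [-0.3, -0.9, -1.7]
finger_gap: 48.0
t 36.05 tcp [462.  214.8  42.3] rpy [ 177.82   -0.88 -103.14] F [-0.3 -0.9 -1.7] M [-0.02 -0.03  0.06] gap 48.0
[[-0.17, -0.32, 1.1, 0.04]]
```

```bash
python3 -m pendant '[[[-0.1,-0.15,0.1,0],[-0.05,-0.15,0.2,0],[0,0,0.2,0],[0,0,0.2,0],[0,0,0.2,0],[0,0,0.2,0],[0,0,0,0],[0,0,0,0],[0,0,0,0],[0,0,0,0]]]' 0.395
python3 - <<'E'
from h import *
s=st()
im=snapshot('side'); cv2.imwrite('pics/be_side.png',im[:,:,::-1])
c=cv2.resize(im[150:270,130:290],None,fx=4,fy=4,interpolation=cv2.INTER_CUBIC); cv2.imwrite("pics/be_sc.png",c[:,:,::-1])
im=snapshot('wrist'); cv2.imwrite('pics/be_wrist.png',im[:,:,::-1])
E
```

```text
time: 36.88
tool_pos: [469.5, 216.1, 18.7]
tcp_rot: [177.9, -0.8, -103.2]
ft_force: [0.1, -0.7, -0.6]
finger_gap: 59.1
t 36.88 tcp [469.5 216.1  18.7] rpy [ 177.93   -0.82 -103.18] F [ 0.1 -0.7 -0.6] M [-0.02 -0.05 -0.03] gap 59.1
```

View pics/be_sc.png

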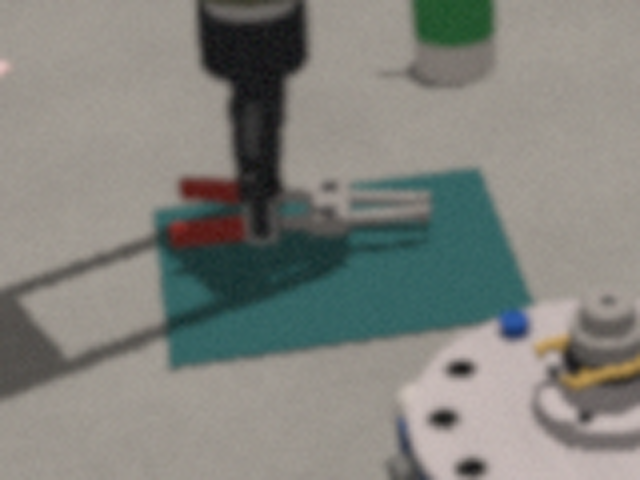

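View pics/be_wrist.png

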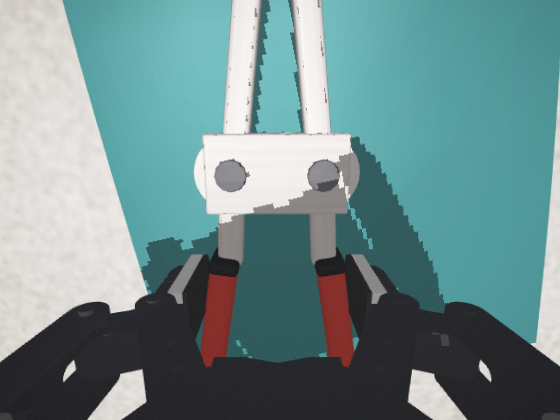

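```bash
python3 -m pendant '[[[0,0,0.15,0],[0,0,0.15,0],[0,0,0.15,0],[0,0,0.15,0],[0,0,0.1,0],[0,0,0.05,0],[0,0,0,0],[0,0,0,0],[0,0,0,0],[0,0,0,0]]]'
python3 -c "
from h import *
st()"
```

```text
time: 37.82
tool_pos: [469.0, 216.1, 2.3]
tcp_rot: [178.0, -0.8, -103.2]
ft_force: [0.0, 0.2, -1.1]
finger_gap: 59.3
t 37.82 tcp [469.  216.1   2.3] rpy [ 177.95   -0.81 -103.17] F [ 0.   0.2 -1.1] M [-0.03 -0.03  0.03] gap 59.3
```

```bash
python3 -m pendant '[[[0,0,0.05,0],[0,0,0.05,0],[0,0,0.04,0],[0,0,0,0],[0,0,0,0],[0,0,0,0],[0,0,0,0],[0,0,0,0],[0,0,0,0],[0,0,0,0]]]'
python3 - <<'E'
from h import *
s=st()
im=snapshot('side')
c=cv2.resize(im[180:230,165:245],None,fx=9,fy=9,interpolation=cv2.INTER_CUBIC); cv2.imwrite("pics/bf_sc.png",c[:,:,::-1])
im=snapshot('wrist'); cv2.imwrite('pics/bf_wrist.png',im[:,:,::-1]); st()
E
```

```text
time: 38.65
tool_pos: [469.4, 216.4, -0.2]
tcp_rot: [178.0, -0.8, -103.2]
ft_force: [-0.7, 0.1, -0.2]
finger_gap: 59.4
t 38.65 tcp [ 4.694e+02  2.164e+02 -2.000e-01] rpy [ 178.01   -0.77 -103.17] F [-0.7  0.1 -0.2] M [ 0.    0.01 -0.02] gap 59.4
t 38.75 tcp [ 4.694e+02  2.163e+02 -2.000e-01] rpy [ 178.01   -0.77 -103.18] F [-1.   0.  -1.7] M [-0.02  0.01  0.01] gap 59.4
```

View pics/bf_sc.png

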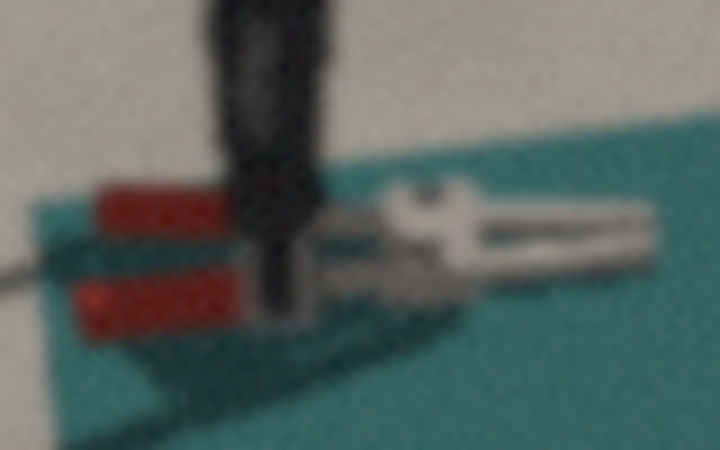

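View pics/bf_wrist.png

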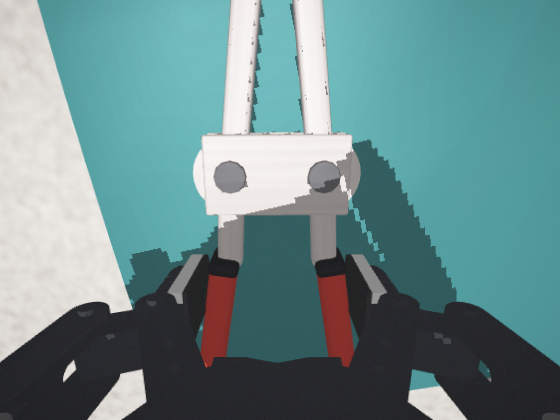

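```bash
python3 -m pendant '[[[0,0,0.05,0],[0,0,0.04,0],[0,0,0.03,0],[0,0,0,0],[0,0,0,0],[0,0,0,0],[0,0,0,0],[0,0,0,0],[0,0,0,0],[0,0,0,0]]]'
python3 - <<'E'
from h import *
s=st()
im=snapshot('side')
c=cv2.resize(im[180:230,165:245],None,fx=9,fy=9,interpolation=cv2.INTER_CUBIC); cv2.imwrite("pics/bg_sc.png",c[:,:,::-1])
im=snapshot('wrist'); cv2.imwrite('pics/bg_wrist.png',im[:,:,::-1]); st()
E
```

```text
time: 39.58
tool_pos: [469.9, 216.4, -1.2]
tcp_rot: [178.0, -0.8, -103.2]
ft_force: [-0.9, -0.4, -0.1]
finger_gap: 59.7
t 39.58 tcp [469.9 216.4  -1.2] rpy [ 178.04   -0.77 -103.18] F [-0.9 -0.4 -0.1] M [-0.07  0.04 -0.02] gap 59.7
t 39.68 tcp [469.9 216.4  -1.2] rpy [ 178.04   -0.77 -103.18] F [-0.7 -0.5  0.6] M [-0.08  0.07 -0.01] gap 59.3
```

View pics/bg_sc.png

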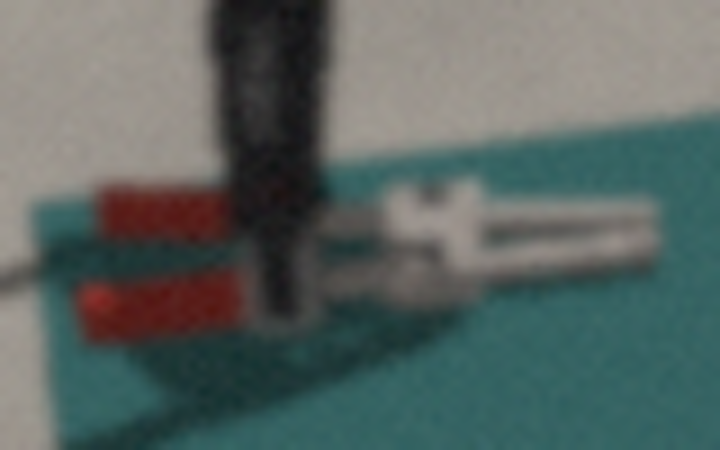

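View pics/bg_wrist.png

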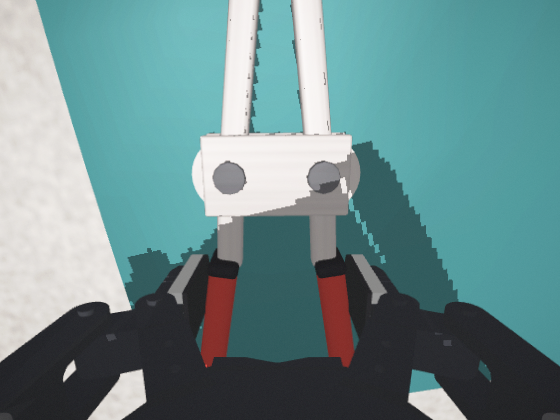

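```bash
python3 -m pendant '[[[0,0,0.05,0],[0,0,0.05,0],[0,0,0.04,0],[0,0,0,0],[0,0,0,0],[0,0,0,0],[0,0,0,0],[0,0,0,0],[0,0,0,0],[0,0,0,0]]]'
python3 -c "
from h import *
st()
im=snapshot('wrist'); cv2.imwrite('pics/bh_wrist.png',im[:,:,::-1])
st()"
```

```text
time: 40.52
tool_pos: [470.7, 216.4, -1.8]
tcp_rot: [178.1, -0.8, -103.2]
ft_force: [-0.5, -0.6, 1.1]
finger_gap: 59.9
t 40.52 tcp [470.7 216.4  -1.8] rpy [ 178.1    -0.76 -103.17] F [-0.5 -0.6  1.1] M [-0.06  0.12  0.01] gap 59.9
t 40.57 tcp [470.7 216.4  -1.8] rpy [ 178.09   -0.76 -103.17] F [-1.  -0.2  1.1] M [-0.04  0.15 -0.02] gap 59.5
```

View pics/bh_wrist.png

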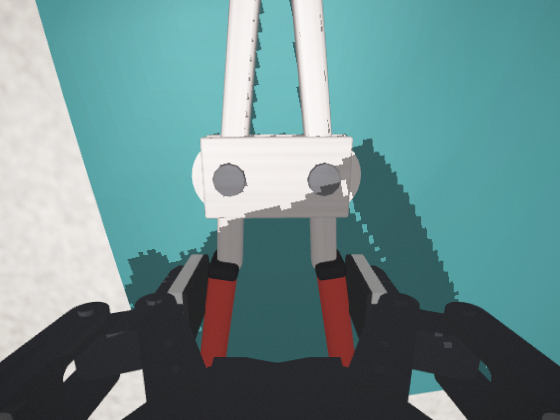

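```bash
python3 -m pendant '[[[0,0,0.02,0],[0,0,0,0],[0,0,0,0],[0,0,0,0],[0,0,0,0],[0,0,0,0],[0,0,0,0],[0,0,0,0],[0,0,0,0],[0,0,0,0]]]' 0.5
python3 -m pendant '[[[0,0,0,0],[0,0,0,0],[0,0,0,0],[0,0,0,0],[0,0,0,0],[0,0,0,0],[0,0,0,0],[0,0,0,0],[0,0,0,0],[0,0,0,0]]]' 0.75
python3 -c "
from h import *
st()
im=snapshot('wrist'); cv2.imwrite('pics/bi_wrist.png',im[:,:,::-1])"
```

```text
time: 41.4
tool_pos: [471.0, 216.5, -2.5]
tcp_rot: [178.1, -0.7, -103.2]
ft_force: [-0.3, 0.3, 0.0]
finger_gap: 64.2
time: 42.23
tool_pos: [471.0, 216.5, -2.5]
tcp_rot: [178.1, -0.7, -103.2]
ft_force: [0.6, 0.0, -0.6]
finger_gap: 74.6
t 42.23 tcp [471.  216.5  -2.5] rpy [ 178.13   -0.74 -103.17] F [ 0.6  0.  -0.6] M [-0.02 -0.03  0.01] gap 74.6
```

View pics/bi_wrist.png

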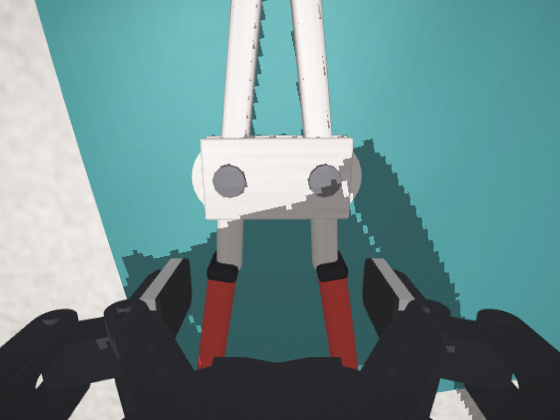

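Released; both pads are clear of the sleeves. I'll lift straight up.

```bash
python3 -m pendant '[[[0,0,-0.1,0],[0,0,-0.2,0],[0,0,-0.3,0],[0,0,-0.5,0],[0,0,-0.7,0],[0,0,-0.7,0],[0,0,-0.7,0],[0,0,-0.7,0],[0,0,-0.7,0],[0,0,-0.5,0]]]' 1
python3 look2.py bj; python3 ov2.py bj 118.5 18 581.4 -151.2 11.2 609.6 -145.5 114
```

```text
time: 43.12
tool_pos: [473.5, 216.7, 107.8]
tcp_rot: [178.0, -0.8, -103.2]
ft_force: [-0.1, 0.0, 0.3]
finger_gap: 85.2
t 43.12 tcp [473.5 216.7 107.8] rpy [ 178.03   -0.81 -103.17] F [-0.1  0.   0.3] M [ 0.05 -0.03  0.02] gap 85.2
```

View pics/bj_side.png

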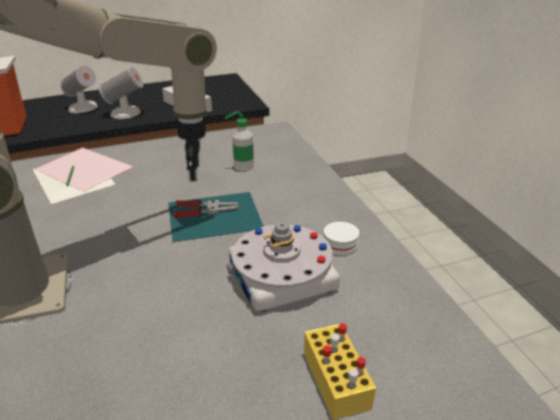

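View pics/bj_wrist.png

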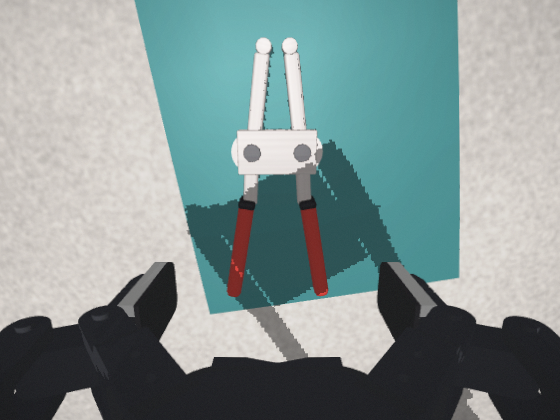

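View pics/bj_t2.png

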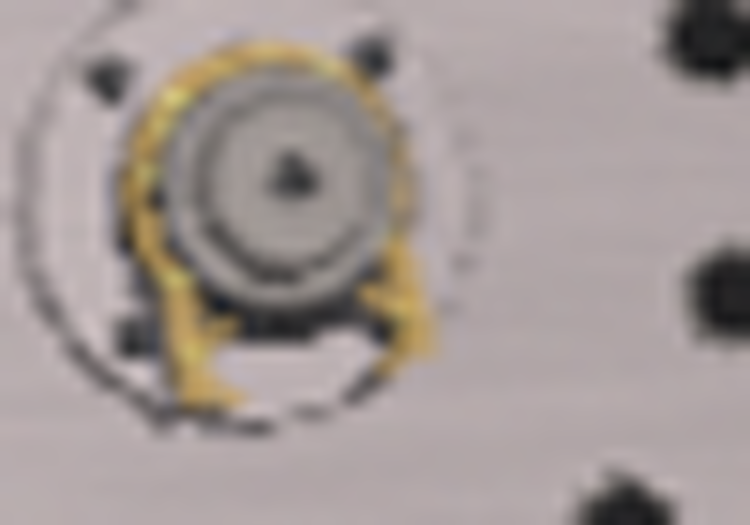

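View pics/bj_big.png

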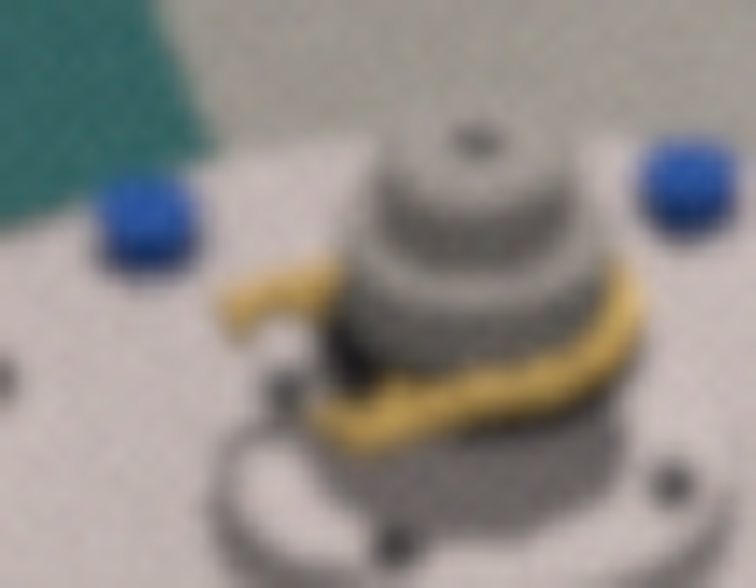

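```bash
python3 -m pendant '[[[0.3,-0.1,-0.7,-0.2],[0.9,-0.3,-0.7,-0.25],[1,-0.35,-0.7,-0.25],[1,-0.35,-0.7,-0.25],[1,-0.3,-0.6,-0.25],[1,-0.3,-0.5,-0.25],[1,-0.3,-0.4,-0.25],[1,-0.3,-0.3,-0.25],[1,-0.25,-0.2,-0.25],[1,-0.25,0,-0.25]]]'
python3 -m pendant '[[[1,-0.2,0,-0.25],[1,-0.2,0,-0.25],[1,-0.2,0,-0.25],[1,-0.15,0,-0.25],[1,-0.15,0,-0.25],[1,-0.1,0,-0.25],[1,-0.1,0,-0.25],[1,0,0,-0.25],[0.6,0,0,-0.2],[0,0,0,0]]]'
python3 - <<'E'
from h import *
st(); im=snapshot('wrist')[:,:,::-1]; cv2.imwrite('pics/bk_wrist.png',im)
E
```

```text
time: 44.1
tool_pos: [501.6, 22.0, 193.8]
tcp_rot: [176.8, -0.5, -91.0]
ft_force: [1.4, 1.2, -0.2]
finger_gap: 85.4
time: 44.93
tool_pos: [528.1, -159.6, 178.5]
tcp_rot: [175.6, 0.5, -80.6]
ft_force: [0.4, -0.6, 0.5]
finger_gap: 85.2
t 44.93 tcp [ 528.1 -159.6  178.5] rpy [175.64   0.5  -80.59] F [ 0.4 -0.6  0.5] M [-0.02  0.02 -0.02] gap 85.2
```

View pics/bk_wrist.png

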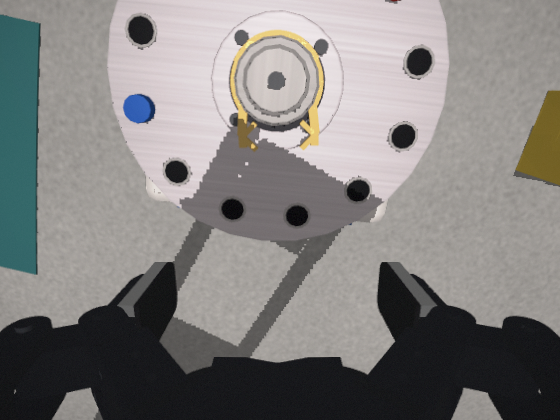

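Run:
```python
import cv2
im=cv2.imread('pics/bk_wrist.png'); cv2.imwrite('pics/bk_c.png',cv2.resize(im[15:165,205:350],None,fx=4,fy=4,interpolation=cv2.INTER_CUBIC))
```

```text
(no output)
```

View pics/bk_c.png

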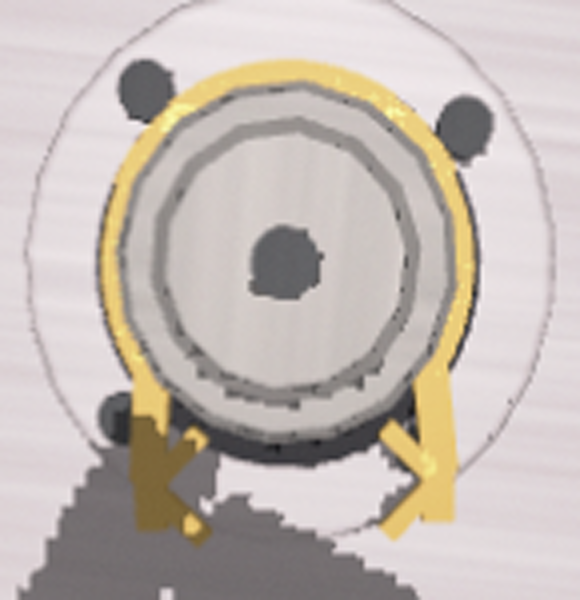

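```bash
python3 -c "
from h import *
st(); print(hand_in())"
```

```text
t 44.98 tcp [ 527.7 -158.6  178.2] rpy [175.6    0.54 -80.64] F [-0.3  0.2 -0.1] M [ 0.08 -0.04  0.  ] gap 85.3
the job is handed in; nothing more can be done
None
```

The ring is seated in its groove and the pliers are back on the mat. I handed the job in at about 45 s of the 59 s allowed; `hand_in` gave no verdict.

**What I did:**
- I picked up the pliers, set the pins into the ring's notches and squeezed them fully. The pins measured about 51 mm apart in the top camera.
- I moved the ring about 4 mm forward off the spindle axis and lowered it about 20 mm onto the washer.
- I drew it back, let it close, lifted the pins straight up out of the gap and laid the pliers down under low force before opening the fingers.

**Last checks:**
- **Ring:** the last wrist picture shows it concentric under the land all round, lugs symmetric, with a dark rim of washer beneath it. The side picture puts it at groove height. I judged "flat" from those pictures; there is no direct height measurement.
- **Pliers:** they lie within the mat, close to where they started.
- **Bystanders:** the dishes, spray bottle and tube rack look unmoved in the side picture taken after I released the pliers. I did not measure them.
- **Forces:** the readings at the end of each move never went above about 2 N.

**What disagreed:**
- My height estimates for the pliers from the different cameras differed by several millimetres. I resolved this by lowering in small steps while watching the force and the side view.
- The wrist camera's calibration changed by about 2 mm during the run. I used positions relative to each other within the same picture for the fine alignment.
- The tool's tilt drifted by about 1° up to the time the pliers were laid down, and by about 4.4° on the final look at the mixer.

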